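# Unlock and shelve a backup drive carrier

## Robot

A 7-joint arm with a two-finger parallel gripper is mounted at the origin on the work surface. World frame = base frame: x ahead of the robot, y to its left, z up, the work surface at z = 0. Lengths are in m, angles in degrees, forces in N, time in s.
With the tool pointing down it reaches from about 0.425 to 0.875 m from the base axis. Payload 4.7 kg.
Tool frame: the origin (TCP) lies on the centre line of the jaws, within the pads' length; the fingertips stand 8 mm ahead of it and the grasp point (between the pads) lies 11 mm behind it; z points along the fingers, y is the direction in which the jaws open and shut (so a half turn about z gives the same grasp; the last joint's range is limited). The gripper opens to 87 mm and grips with 3 to 60 N. Pads are 19 mm wide; open, the fingers measure 117 mm over their backs; the gripper's body (75 mm by 190 mm) begins 51 mm behind the grasp point.
Start: joints at [-64.968, 18.392, -4.016, 83.108, 1.295, 78.541, -3.26], TCP at [0.267, 0.593, 0.202] pointing down, gripper open.
Joint ranges: [-163.93, 163.93], [-17.29, 119.83], [-79.2, 71.16], [3.27, 140.29], [-89.18, 269.18], [5.43, 117.66], [-154.24, 154.24]. Speed limits (degrees/s): [147.25, 147.25, 180, 180, 180, 180, 180].

## Interface

Orientations are given as [roll, pitch, yaw] about the fixed x, y, z axes, in that order (R = Rz(yaw) Ry(pitch) Rx(roll)).
In Python, from cell import status, vision, workorder gives the robot as it stands.
- The arm moves only by the tool step_arm, never from a script. Its argument "series" is a list of rows, each an object of numbers: "ax", "ay", "az": the turn, a rotation vector about the world's x, y, z in degrees; "x", "y", "z": the shift along the world's x, y, z in m; "claw": the opening in per cent of the stroke, from 0 (shut) to 100 (fully open). In form: [{"ax": .., "ay": .., "az": .., "x": .., "y": .., "z": .., "claw": ..}, ...]. A call has 1 to 12 rows; each row is the pose to reach, as a shift and turn from the pose commanded when the call began; what a row does not reach only later rows make up. A row lasts 1/10 s, in which the tool goes at most 50 mm and 8.59 degrees, less where a joint would pass 70% of its speed; a pose out of reach is approached as far as the arm can. A call with a gripper value outside its range is refused whole. The fingers move at their own pace and stop on an object; "squeeze" is the grip in N (left out, the last holds). Time passes only in rows, so rows that repeat a pose let the fingers close. It gives the time, the measured TCP pose, the force and the opening at its end, in the units of the state.
- status.get_obs(): the state, without advancing time (a new reading comes with each control period).
- vision.read_camera(name): name is "scene" or "top" or "wrist"; returns the picture (480x640x3 uint8, red, green, blue); there is no depth.
- vision.camera_params(name): a dict with "fovy" (degrees; the focal length in pixels is half the picture's height over the tangent of half this angle, whatever the lens; pixels are square), "cx", "cy" (the principal point, pixels), "eye" and "orientation" of the camera in the world; the wrist camera has in their place "tool_from_camera" (4x4, takes a point from camera to tool coordinates, whose origin is the TCP and whose axes are the flange's). Camera axes: x right, y down, z forward; pixel columns grow to the right and rows downward; lengths in m; the calibration is good to about 2 mm. The wrist camera is an equidistant fisheye: a pixel r from the principal point sees the ray r / f radians off the axis. A picture is of the moment at which its call begins: read the wrist's pose just before it. camera_params takes no time and is no camera call.
- workorder.sign_off(): hands the job in, once; it reports no verdict.
The state is a dict: "time_s": time; "qpos": joint angles; "joint_velocities": joint speeds; "effort": joint torques, N m; "tool_pos": TCP position; "tool_rot": TCP orientation; "force": force on the tool from outside, world axes, zero at the start; "wrist_torque": the same for the moment, N m; "grip_width": finger opening in m.
Only numpy, scipy, OpenCV 4.12 (cv2) and the standard library are available. Lean on these libraries where they do the work, as an engineer would, in place of code of your own. Each camera call takes 0.05 s, during which the arm holds its last target.

## Task

The backup has finished: turn the round lock knob on the drive dock clockwise until you feel it drop into its hidden release notch, then draw the blue-banded drive carrier straight up out of the dock, and stand it upright, fully home, in the empty slot of the white storage rack. Never strain the carrier against its lock or its slot, and leave everything else on the desk where it is.

Things in the scene. Friction and masses are not known exactly. Their poses are not given: they have to be found in the camera images.
- dock: Black drive dock fixed to the desk: 130 (x) x 160 (y) x 75 high; origin on the desk, z up. Its y runs from the knob to the carrier: knob axis at x = 0, y = -45; carrier slot centred on x = 0, y = +40; side faces at y = -85 and y = +75.
- slot_mouth (a point): Centre of the carrier slot's mouth, in the dock's top face, 75 above the desk; dock axes. The slot is 55 deep, with 1.6 mm play each side of the carrier in y, 2 mm in x. A spring bolt hidden in the dock locks the carrier: it rises about 4 mm, then catches. The bolt draws back only while the knob rests in its release notch.
- knob_grip (a point): Point on the lock knob's axis at gripping height, 100 above the desk; its axes are the dock's and do not turn with the knob. The knob is a plain fluted aluminium cylinder, 44 diameter, from 87 to 113 above the desk, axis vertical, on a 30 diameter stem. Nothing on it shows its angle. It turns clockwise seen from above.
- knob_top (a point): Centre of the knob's top, 113 above the desk. Turned slowly, it feels so: it starts 0.5 to 1.9 rad short of the notch and drags at a steady 0.07 N m. About 0.15 rad before the notch the drag falls away and reverses (it pulls itself in); past the middle it climbs to 0.2 to 0.4 N m and then slips over, locked again, up to a stop 1.4 rad on. Let go within 0.1 rad of the notch, it springs into it.
- carrier_mid (a point): Centre, half-way up, of the carrier to move: upright grey box with a blue band, 84 (x) x 22 (y) x 125 (z), 0.15 to 0.31 kg, z up; axes start parallel to the dock's. In the dock its top is 145 above the desk, 70 above the dock. Grip it across its 22 mm (along y) about 25 below its top. A groove low on its sides takes the bolt. It may stand either way round in the rack.
- rack: White storage rack fixed to the desk: 116 (x) x 184 (y) x 36 high; origin on the desk under its centre, z up. Three slots side by side at y = -58, 0 and +58, each 98 (x) x 31 (y) inside, floor 8 above the desk, walls 5 thick up to 36 above the desk.
- free_slot_floor (a point): Middle of the floor of the one empty slot in the rack, 8 above the desk; axes parallel to the rack's.
- stored_a_mid (a point): Centre of another carrier with a yellow band, same size, standing in the rack: leave it alone.
- stored_b_mid (a point): Centre of another carrier with a white band, same size, standing in the rack: leave it alone.
- mug_mid (a point): Centre of a white mug of pens, 80 diameter, 95 high (pens to 140), handle to its +y: leave it alone.
- tape_mid (a point): Centre of a roll of parcel tape lying flat, 96 diameter, 25 high: leave it alone.
There are look-alikes about, which are no part of the job. What is shaped like the part that bears carrier_mid but pink is not meant. Leave any purple look-alike of the dock alone.

How it is judged (in metres and radians):
On the way:
1. the carrier has been drawn clear of the dock, upright (z of carrier_mid in the frame of dock above 0.14 m and angle between carrier_mid's own z axis and vertical below 0.2 rad), for 0.1 s.
At the end, for the whole second after the job is handed in: The blue-banded carrier stands at rest in the rack's empty slot, let go: its centre within 10 mm of the slot's middle in plan, fully down (its centre 67 to 75 mm above the desk), upright and lined up with the slot within 0.15 rad (horizontal distance between carrier_mid and free_slot_floor below 0.01 m and z of carrier_mid in the frame of rack between 0.067 and 0.075 m and angle between carrier_mid's own z axis and vertical below 0.15 rad and angle between the x axis of carrier_mid and the x axis of rack, either way round below 0.15 rad and linear speed of carrier below 0.01 m/s and contact force between the fingers and carrier below 0.2 N); the robot touches nothing.
It fails at once if the carrier is pressed or pulled against the dock (its lock or its slot) with more than 18 N (contact force between carrier and dock above 18 N).
It fails at once if another carrier is moved more than 10 mm (distance of any of stored_a_mid, stored_b_mid from where it was at the start of the episode above 0.01 m).
It fails at once if the mug or the tape is moved more than 15 mm (distance of any of mug_mid, tape_mid from where it was at the start of the episode above 0.015 m).
It also fails if it takes over 64 s, if anything falls off the work surface, if the arm or the gripper's body presses on something with over 40 N, if the wrist force passes 120 N, or if a joint passes its speed limit or range.

## Working session

There is one attempt and no reset: what is moved stays moved. The work goes in short steps, Python scripts to look and compute and a tool call to move; the robot and the scene stay as the last step left them, time stands still between calls to the robot, and variables do not carry over. Pictures are saved under pics/ and viewed, and the job is handed in when it is done.

Besides the shell and the picture viewer there is one more tool, called after "Emit:" by a JSON object that holds its "method" and its "body". step_arm: Moves the arm, as the interface text tells. Its arguments: {"type":"object","properties":{"series":{"type":"array"},"squeeze":{"type":"number"}},"required":["series"]}

```bash
ls; mkdir -p pics; cat > h.py <<'E'
import numpy as np, cv2
from cell import status, vision, workorder
from scipy.spatial.transform import Rotation as R
def snap(n,f):
    im=vision.read_camera(n); cv2.imwrite('pics/'+f,im[:,:,::-1]); return im
E
python3 - <<'E'
from h import *
print(status.get_obs())
for n in('scene','top','wrist'):print(n,vision.camera_params(n))
snap('scene','s0.png');snap('top','t0.png')
E
```

```text
pics
{'time_s': 0.0, 'qpos': array([-64.96735282,  18.43917801,  -4.01706612,  83.17479994,
         1.2947744 ,  78.54109447,  -3.26044631]), 'joint_velocities': array([ 0.02483366, -0.09356763, -0.09748346, -0.02182541,  0.00279956,
        0.0376193 , -0.01848281]), 'effort': array([ 8.22711245e-04, -4.91286671e+01, -4.03750464e-01, -3.12522984e+01,
       -6.41619391e-02,  4.36263671e-02,  1.68750671e-04]), 'tool_pos': array([0.26649357, 0.59220482, 0.20066132]), 'tool_rot': array([-1.79890166e+02,  5.06859321e-03,  1.55778070e+02]), 'force': array([-0.89743047,  0.43526382, -0.08799641]), 'wrist_torque': array([0.01198898, 0.00255313, 0.0019889 ]), 'grip_width': 0.08716989307974182}
scene {'fovy': 42.980391523363124, 'cx': 327.6645757501289, 'cy': 241.87022478926687, 'eye': array([ 1.30555365, -0.11371946,  1.06970637]), 'orientation': array([-1.40595725e+02,  2.99612341e-02,  8.16142502e+01])}
top {'fovy': 48.813257920942874, 'cx': 322.28098690279796, 'cy': 237.2178562596309, 'eye': array([0.32404674, 0.01636702, 1.02364984]), 'orientation': array([-168.52772541,    0.2001295 ,  -91.50127389])}
wrist {'fovy': 65.70646984690485, 'cx': 320.63237035249625, 'cy': 238.61920659480472, 'tool_from_camera': array([[-3.27694266e-04, -9.57787176e-01, -2.87478032e-01,
         7.85610343e-02],
       [ 9.99999458e-01, -5.97978765e-04,  8.52386189e-04,
         9.18646330e-04],
       [-9.88310319e-04, -2.87477597e-01,  9.57786852e-01,
        -1.83413207e-01],
       [ 0.00000000e+00,  0.00000000e+00,  0.00000000e+00,
         1.00000000e+00]])}
```

View pics/s0.png

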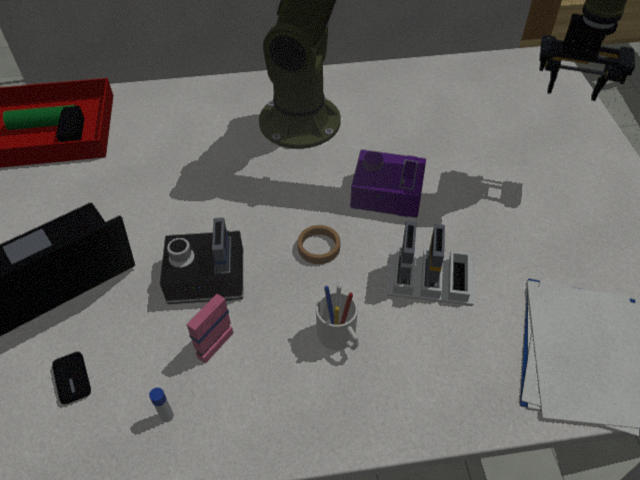

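View pics/t0.png

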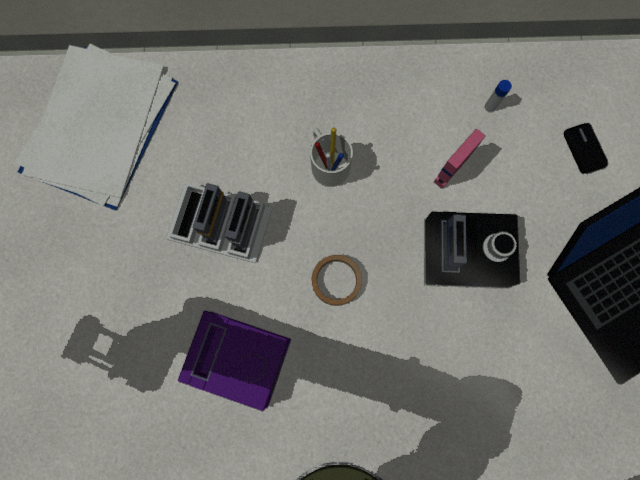

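```bash
python3 - <<'E'
import cv2
t=cv2.imread('pics/t0.png')
a=cv2.convertScaleAbs(t[195:300,410:540],alpha=2.2,beta=20);b=t[170:275,155:285]
cv2.imwrite('pics/z0.png',cv2.resize(cv2.hconcat([a,b]),None,fx=3,fy=3,interpolation=cv2.INTER_CUBIC))
s=cv2.imread('pics/s0.png')
a=cv2.convertScaleAbs(s[205:310,150:280],alpha=2.2,beta=20);b=s[210:315,370:500]
cv2.imwrite('pics/z1.png',cv2.resize(cv2.hconcat([a,b]),None,fx=3,fy=3,interpolation=cv2.INTER_CUBIC))
E
```

```text
(no output)
```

View pics/z0.png

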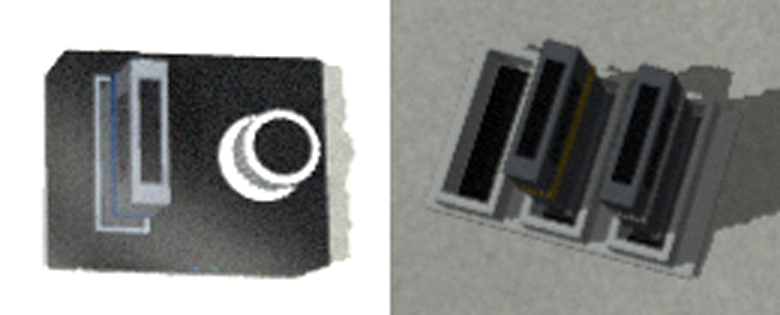

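View pics/z1.png

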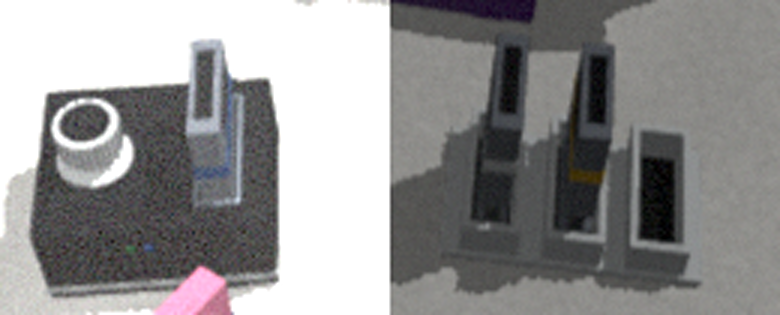

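```bash
cat >> h.py <<'E'
def Rot(e): return R.from_euler('xyz',e,degrees=True).as_matrix()
def ray(n,u,v,obs=None):
    p=vision.camera_params(n); f=240/np.tan(np.radians(p['fovy'])/2)
    dx,dy=(u-p['cx'])/f,(v-p['cy'])/f
    if n!='wrist':
        return np.array(p['eye']),Rot(p['orientation'])@np.array([dx,dy,1])
    r=np.hypot(dx,dy); s=np.sinc(r/np.pi)
    d=np.array([dx*s,dy*s,np.cos(r)])
    T=np.eye(4);T[:3,:3]=Rot(obs['tool_rot']);T[:3,3]=obs['tool_pos'];T=T@p['tool_from_camera']
    return T[:3,3],T[:3,:3]@d
def onz(n,u,v,z,obs=None):
    o,d=ray(n,u,v,obs); return o+d*(z-o[2])/d[2]
E
python3 - <<'E'
from h import *
L=lambda u,v:(410+u/3,195+v/3)
Q=lambda u,v:(155+(u-390)/3,170+v/3)
SL=lambda u,v:(150+u/3,205+v/3)
SR=lambda u,v:(370+(u-390)/3,210+v/3)
def pr(t,n,F,pts,z):
    P=np.array([onz(n,*F(*p),z)[:2] for p in pts]); print(t,n,P.round(4).tolist(),'mean',P.mean(0).round(4))
pr('knob','top',L,[(284,146)],.113)
pr('knob','scene',SL,[(86,126)],.113)
pr('car','top',L,[(131,59),(167,59),(170,205),(134,206)],.145)
pr('car','scene',SL,[(192,41),(222,41),(220,133),(188,131)],.145)
pr('yel','top',Q,[(545,42),(590,55),(553,200),(505,188)],.133)
pr('whi','top',Q,[(640,68),(686,75),(648,215),(603,205)],.133)
pr('yel','scene',SR,[(585,44),(613,44),(608,135),(579,130)],.133)
pr('whi','scene',SR,[(498,36),(526,36),(521,128),(491,125)],.133)
pr('free','top',Q,[(487,50),(534,60),(492,213),(433,202)],.036)
pr('free','scene',SR,[(634,126),(683,132),(684,250),(630,245)],.036)
pr('docktop','top',L,[(65,50),(322,60),(325,262),(47,268)],.075)
pr('mug','top',lambda u,v:(u,v),[(332,160)],.095)
E
```

```text
knob top [[0.4888, -0.3041]] mean [ 0.4888 -0.3041]
knob scene [[0.4972, -0.2989]] mean [ 0.4972 -0.2989]
car top [[0.5356, -0.2106], [0.5351, -0.2311], [0.4512, -0.2261], [0.4512, -0.2059]] mean [ 0.4933 -0.2184]
car scene [[0.46, -0.2224], [0.463, -0.2024], [0.5428, -0.2068], [0.5381, -0.2272]] mean [ 0.501  -0.2147]
yel top [[0.6056, 0.2151], [0.5969, 0.1887], [0.511, 0.2089], [0.5188, 0.2366]] mean [0.5581 0.2123]
whi top [[0.5883, 0.1594], [0.5833, 0.1326], [0.5008, 0.1544], [0.5073, 0.1802]] mean [0.5449 0.1567]
yel scene [[0.5313, 0.2208], [0.5341, 0.2396], [0.6099, 0.2155], [0.6031, 0.1978]] mean [0.5696 0.2184]
whi scene [[0.5156, 0.164], [0.5184, 0.1829], [0.5959, 0.1608], [0.5906, 0.142]] mean [0.5551 0.1624]
free top [[0.6319, 0.2743], [0.6243, 0.2437], [0.524, 0.2685], [0.5321, 0.3062]] mean [0.5781 0.2732]
free scene [[0.5326, 0.2703], [0.5431, 0.3037], [0.6427, 0.2745], [0.6332, 0.2391]] mean [0.5879 0.2719]
docktop top [[0.5593, -0.1886], [0.5487, -0.3459], [0.4244, -0.3353], [0.4253, -0.1688]] mean [ 0.4894 -0.2596]
mug top [[0.6575, -0.0071]] mean [ 0.6575 -0.0071]
```

Emit:
{"method": "step_arm", "body": {"series": [{"z":0.05},{"z":0.1},{"x":0.31,"y":-0.38,"z":0.1,"az":10},{"x":0.31,"y":-0.38,"z":0.1,"az":10},{"x":0.31,"y":-0.38,"z":0.1,"az":10},{"x":0.31,"y":-0.38,"z":0.1,"az":10},{"x":0.31,"y":-0.38,"z":0.1,"az":10},{"x":0.31,"y":-0.38,"z":0.1,"az":10},{"x":0.31,"y":-0.38,"z":0.1,"az":10},{"x":0.31,"y":-0.38,"z":0.1,"az":10},{"x":0.31,"y":-0.38,"z":0.1,"az":10},{"x":0.31,"y":-0.38,"z":0.1,"az":10}]}}

```text
invalid input
```

Emit:
{"method": "step_arm", "body": {"series": [{"x":0},{"x":0},{"x":0}]}}

```text
invalid input
```

```bash
python3 - <<'E'
from h import *
import pickle
o=status.get_obs();print(o['tool_pos'],o['tool_rot'],o['qpos'],o['force'],o['wrist_torque'],o['time_s'])
snap('wrist','w0.png');pickle.dump(o,open('w0.pkl','wb'))
E
```

```text
[0.26654465 0.59226113 0.20079511] [-1.79903832e+02  5.08885493e-03  1.55776192e+02] [-64.96713978  18.43327662  -4.01474001  83.16712429   1.29437778
  78.54095988  -3.25965348] [-0.05620334  1.67360262  0.0559642 ] [0.0301936  0.00158868 0.01030483] 0.1
```

View pics/w0.png

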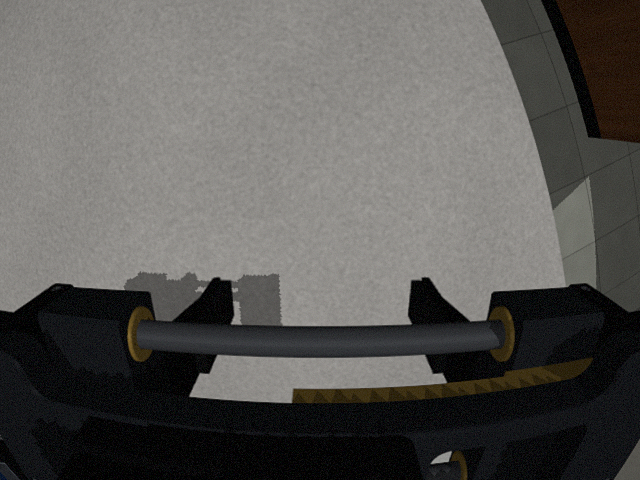

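Emit:
{"method": "step_arm", "body": {"series": [{"ax":0,"ay":0,"az":0,"x":0,"y":0,"z":0.05,"claw":100},{"ax":0,"ay":0,"az":0,"x":0,"y":0,"z":0.1,"claw":100},{"ax":0,"ay":0,"az":10,"x":0.31,"y":-0.38,"z":0.1,"claw":100},{"ax":0,"ay":0,"az":10,"x":0.31,"y":-0.38,"z":0.1,"claw":100},{"ax":0,"ay":0,"az":10,"x":0.31,"y":-0.38,"z":0.1,"claw":100},{"ax":0,"ay":0,"az":10,"x":0.31,"y":-0.38,"z":0.1,"claw":100},{"ax":0,"ay":0,"az":10,"x":0.31,"y":-0.38,"z":0.1,"claw":100},{"ax":0,"ay":0,"az":10,"x":0.31,"y":-0.38,"z":0.1,"claw":100},{"ax":0,"ay":0,"az":10,"x":0.31,"y":-0.38,"z":0.1,"claw":100},{"ax":0,"ay":0,"az":10,"x":0.31,"y":-0.38,"z":0.1,"claw":100},{"ax":0,"ay":0,"az":10,"x":0.31,"y":-0.38,"z":0.1,"claw":100},{"ax":0,"ay":0,"az":10,"x":0.31,"y":-0.38,"z":0.1,"claw":100}]}}

```text
time_s: 1.35
tool_pos: [0.5782, 0.2095, 0.3016]
tool_rot: [-180.0, 0.0, 165.6]
force: [0.1, -0.1, -0.6]
grip_width: 0.0874
```

Emit:
{"method": "step_arm", "body": {"series": [{"ax":0,"ay":0,"az":0,"x":0,"y":0,"z":0,"claw":100},{"ax":0,"ay":0,"az":0,"x":0,"y":0,"z":0,"claw":100},{"ax":0,"ay":0,"az":0,"x":0,"y":0,"z":0,"claw":100},{"ax":0,"ay":0,"az":0,"x":0,"y":0,"z":0,"claw":100}]}}

```text
time_s: 1.75
tool_pos: [0.5758, 0.2147, 0.3017]
tool_rot: [180.0, -0.0, 166.0]
force: [-0.9, 0.1, 0.1]
grip_width: 0.0869
```

```bash
cat > w.py <<'E'
from h import *
import pickle,sys
n=sys.argv[1]
o=status.get_obs();print(o['tool_pos'],o['tool_rot'],o['qpos'],o['force'],o['wrist_torque'],o['time_s'])
snap('wrist',n+'.png');pickle.dump(o,open(n+'.pkl','wb'))
E
python3 w.py w1
```

```text
[0.57577473 0.21469909 0.30170725] [ 1.79968495e+02 -3.24968477e-02  1.65955838e+02] [-33.37776308  12.43082695  12.7642797   79.61592007  -2.77172114
  88.26187565  55.13712909] [-0.88845999  0.10745034  0.14987301] [-0.01920684  0.01553877 -0.00212986] 1.75
```

View pics/w1.png

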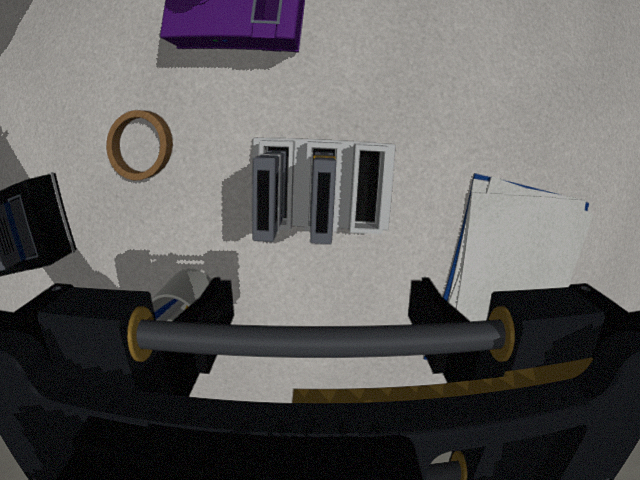

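```bash
python3 - <<'E'
import cv2
t=cv2.imread('pics/w1.png')
cv2.imwrite('pics/z2.png',cv2.resize(cv2.convertScaleAbs(t[130:250,245:400],alpha=1.3),None,fx=5,fy=5,interpolation=cv2.INTER_CUBIC)[:600,:775])
E
```

```text
(no output)
```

View pics/z2.png

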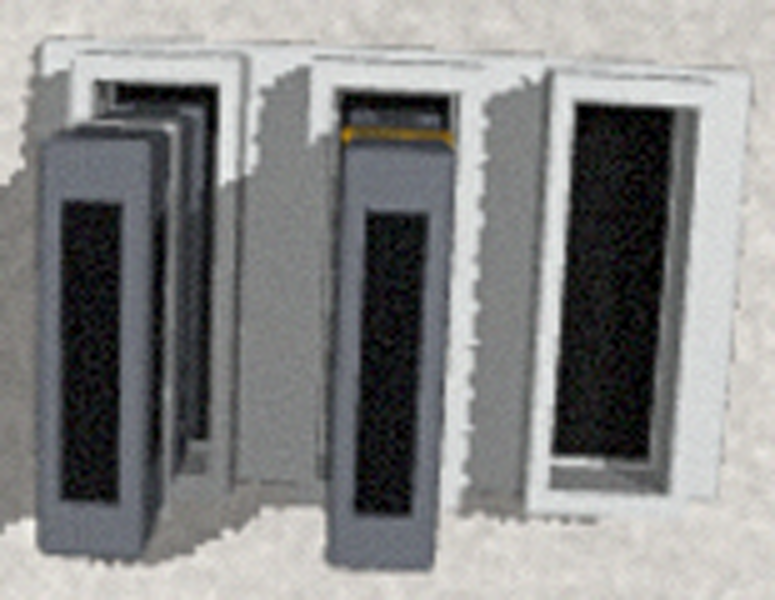

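```bash
python3 - <<'E'
from h import *
import pickle
o=pickle.load(open('w1.pkl','rb'))
def pr(t,pts,z):
    P=np.array([onz('wrist',245+p[0]/5,130+p[1]/5,z,o)[:2] for p in pts])
    a=(P[2]+P[3]-P[0]-P[1])/2; b=(P[1]+P[2]-P[0]-P[3])/2
    print(t,P.round(4).tolist(),'mean',P.mean(0).round(4),'len',np.hypot(*a),np.hypot(*b),'yaw',np.degrees(np.arctan2(a[1],a[0])),np.degrees(np.arctan2(-b[0],b[1])))
pr('free',[(573,102),(700,108),(672,495),(547,487)],.036)
pr('yel',[(342,143),(450,150),(433,568),(327,562)],.133)
pr('whi',[(40,135),(152,138),(147,555),(38,550)],.133)
E
```

```text
free [[0.5347, 0.2748], [0.543, 0.3047], [0.6365, 0.2774], [0.6268, 0.247]] mean [0.5852 0.276 ] len 0.09684159702336059 0.03150870869246915 yaw -16.516110150792393 -16.622372142350166
yel [[0.5244, 0.2218], [0.5306, 0.2413], [0.6102, 0.2186], [0.6038, 0.1985]] mean [0.5673 0.22  ] len 0.08272523529445633 0.02075829823820456 yaw -16.141510667269458 -17.610413559639962
whi [[0.5081, 0.1665], [0.5144, 0.1872], [0.5937, 0.164], [0.5873, 0.1429]] mean [0.5509 0.1651] len 0.0826433904143332 0.021842811271674287 yaw -16.468240484346023 -16.815447049435107
```

Emit:
{"method": "step_arm", "body": {"series": [{"ax":0,"ay":0,"az":11,"x":-0.08,"y":-0.47,"z":0,"claw":100},{"ax":0,"ay":0,"az":11,"x":-0.08,"y":-0.47,"z":0,"claw":100},{"ax":0,"ay":0,"az":11,"x":-0.08,"y":-0.47,"z":0,"claw":100},{"ax":0,"ay":0,"az":11,"x":-0.08,"y":-0.47,"z":0,"claw":100},{"ax":0,"ay":0,"az":11,"x":-0.08,"y":-0.47,"z":0,"claw":100},{"ax":0,"ay":0,"az":11,"x":-0.08,"y":-0.47,"z":0,"claw":100},{"ax":0,"ay":0,"az":11,"x":-0.08,"y":-0.47,"z":0,"claw":100},{"ax":0,"ay":0,"az":11,"x":-0.08,"y":-0.47,"z":0,"claw":100},{"ax":0,"ay":0,"az":11,"x":-0.08,"y":-0.47,"z":0,"claw":100},{"ax":0,"ay":0,"az":11,"x":-0.08,"y":-0.47,"z":0,"claw":100},{"ax":0,"ay":0,"az":11,"x":-0.08,"y":-0.47,"z":0,"claw":100},{"ax":0,"ay":0,"az":11,"x":-0.08,"y":-0.47,"z":0,"claw":100}]}}

```text
time_s: 3.0
tool_pos: [0.497, -0.2564, 0.3018]
tool_rot: [179.9, 0.0, 176.8]
force: [-0.0, 0.8, 0.6]
grip_width: 0.087
```

Emit:
{"method": "step_arm", "body": {"series": [{"ax":0,"ay":0,"az":0,"x":0,"y":0,"z":0,"claw":100},{"ax":0,"ay":0,"az":0,"x":0,"y":0,"z":0,"claw":100},{"ax":0,"ay":0,"az":0,"x":0,"y":0,"z":0,"claw":100},{"ax":0,"ay":0,"az":0,"x":0,"y":0,"z":0,"claw":100}]}}

```text
time_s: 3.4
tool_pos: [0.497, -0.2565, 0.3018]
tool_rot: [180.0, 0.0, 176.9]
force: [-0.4, 0.4, 0.2]
grip_width: 0.0871
```

```bash
python3 w.py w2; python3 -c "
import cv2
t=cv2.imread('pics/w2.png')
cv2.imwrite('pics/w2b.png',cv2.convertScaleAbs(t,alpha=1.8,beta=10))"
```

```text
[ 0.49703501 -0.25646617  0.30181274] [1.79988651e+02 6.16620324e-03 1.76860202e+02] [ -5.72093313   5.59921208  33.09926398  88.02665142  -3.07059947
  87.28120253 114.25903218] [-0.40808919  0.41892642  0.20591952] [0.02716464 0.02642058 0.00435466] 3.4
```

View pics/w2b.png

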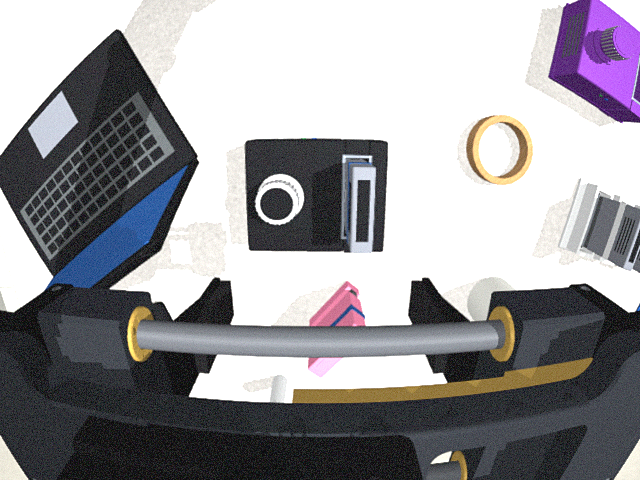

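```bash
python3 - <<'E'
import cv2
t=cv2.imread('pics/w2.png')
cv2.imwrite('pics/z3.png',cv2.resize(cv2.convertScaleAbs(t[130:260,240:395],alpha=1.6,beta=5),None,fx=4.6,fy=4.6,interpolation=cv2.INTER_CUBIC))
from h import *
import pickle
o=pickle.load(open('w2.pkl','rb'))
def tri(rs):
    A=np.zeros((3,3));b=np.zeros(3)
    for c,d in rs:
        d=d/np.linalg.norm(d);M=np.eye(3)-np.outer(d,d);A+=M;b+=M@c
    return np.linalg.solve(A,b)
print('top/wrist corner',tri([ray('top',549,276),ray('wrist',197,160,o)]))
print('scene low/ wrist',tri([ray('scene',133,265),ray('wrist',197,160,o)]))
print('scene up/ wrist',tri([ray('scene',122,220),ray('wrist',197,160,o)]), tri([ray('scene',122,220),ray('top',549,276)]))
E
```

```text
top/wrist corner [ 0.44208054 -0.41282657  0.02246141]
scene low/ wrist [ 0.44449047 -0.41737048  0.0070783 ]
scene up/ wrist [ 0.4372381  -0.38980473  0.13959126] [ 0.42741208 -0.39180269  0.12553701]
```

View pics/z3.png

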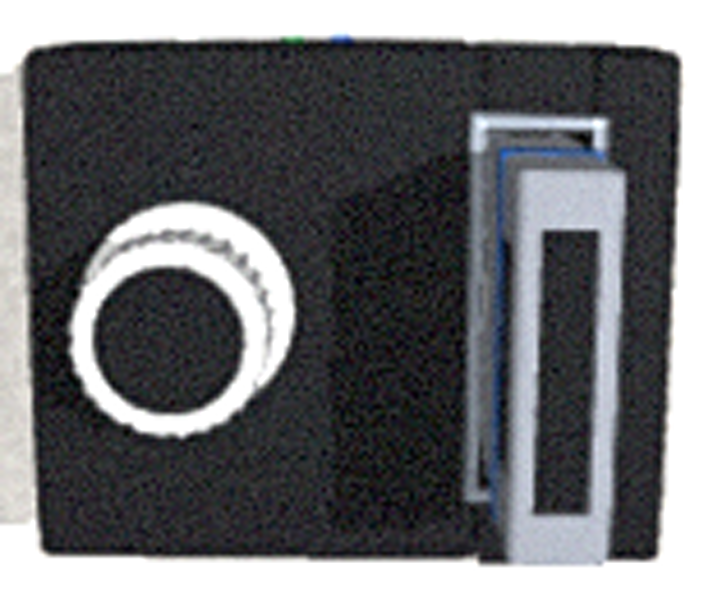

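```bash
python3 - <<'E'
from h import *
import pickle
exec(open('/dev/stdin').read()) if 0 else None
o=pickle.load(open('w2.pkl','rb'))
def tri(rs):
    A=np.zeros((3,3));b=np.zeros(3)
    for c,d in rs:
        d=d/np.linalg.norm(d);M=np.eye(3)-np.outer(d,d);A+=M;b+=M@c
    p=np.linalg.solve(A,b);return p.round(3),[round(1000*np.linalg.norm(np.cross(p-c,d/np.linalg.norm(d))),1) for c,d in rs]
for s in [(122,220),(133,265),(93,205)]:
  for w in [(155,248),(197,160),(122,32)]:
    print(s,w,tri([ray('scene',*s),ray('wrist',*w,o)]))
def pr(t,pts,z):
    P=np.array([onz('wrist',240+p[0]/4.6,130+p[1]/4.6,z,o)[:2] for p in pts])
    a=(P[2]+P[3]-P[0]-P[1])/2; b=(P[1]+P[2]-P[0]-P[3])/2
    print(t,P.round(4).tolist(),'mean',P.mean(0).round(4),'len',np.hypot(*a),np.hypot(*b),'yaw',np.degrees(np.arctan2(a[1],a[0])),np.degrees(np.arctan2(-b[0],b[1])))
pr('car',[(517,170),(627,170),(606,563),(509,563)],.145)
pr('mouth',[(471,115),(607,118),(600,500),(465,500)],.075)
pr('dock',[(25,48),(678,50),(657,555),(42,552)],.075)
print(onz('wrist',240+169/4.6,130+341/4.6,.113,o))
E
python3 -c "
import cv2
t=cv2.imread('pics/w2.png');s=cv2.imread('pics/s0.png');p=cv2.imread('pics/t0.png')
f=lambda a:cv2.resize(cv2.convertScaleAbs(a,alpha=2.5,beta=20),(400,300))
cv2.imwrite('pics/z4.png',cv2.vconcat([cv2.hconcat([f(t[0:300,0:300]),f(s[190:350,0:180])]),cv2.hconcat([f(p[170:400,480:640]),f(s[190:350,0:180])])]))"
```

```text
(122, 220) (155, 248) (array([ 0.501, -0.388,  0.215]), [np.float64(3.4), np.float64(3.4)])
(122, 220) (197, 160) (array([ 0.437, -0.39 ,  0.14 ]), [np.float64(17.8), np.float64(17.8)])
(122, 220) (122, 32) (array([ 0.258, -0.491, -0.012]), [np.float64(36.5), np.float64(36.5)])
(133, 265) (155, 248) (array([ 0.529, -0.409,  0.127]), [np.float64(25.4), np.float64(25.4)])
(133, 265) (197, 160) (array([ 0.444, -0.417,  0.007]), [np.float64(0.5), np.float64(0.5)])
(133, 265) (122, 32) (array([ 0.233, -0.537, -0.168]), [np.float64(79.1), np.float64(79.1)])
(93, 205) (155, 248) (array([ 0.494, -0.406,  0.241]), [np.float64(24.5), np.float64(24.5)])
(93, 205) (197, 160) (array([ 0.437, -0.405,  0.184]), [np.float64(46.1), np.float64(46.1)])
(93, 205) (122, 32) (array([ 0.244, -0.523,  0.002]), [np.float64(0.7), np.float64(0.7)])
car [[0.4542, -0.2239], [0.4551, -0.2018], [0.5378, -0.2079], [0.5366, -0.2285]] mean [ 0.4959 -0.2155] len 0.08272816943989522 0.021412233828183063 yaw -3.688788745064411 -2.8032848730481112
mouth [[0.4477, -0.2287], [0.4497, -0.196], [0.5454, -0.2002], [0.5435, -0.2343]] mean [ 0.4966 -0.2148] len 0.0958705023466259 0.03346625008935695 yaw -2.9200857545713816 -3.3817535879812435
dock [[0.4243, -0.3346], [0.4337, -0.1781], [0.5609, -0.1857], [0.5514, -0.3427]] mean [ 0.4926 -0.2603] len 0.1273665430752357 0.1570722799205359 yaw -3.52353906423283 -3.457535585656581
[ 0.49132009 -0.30016031  0.113     ]
```

View pics/z4.png

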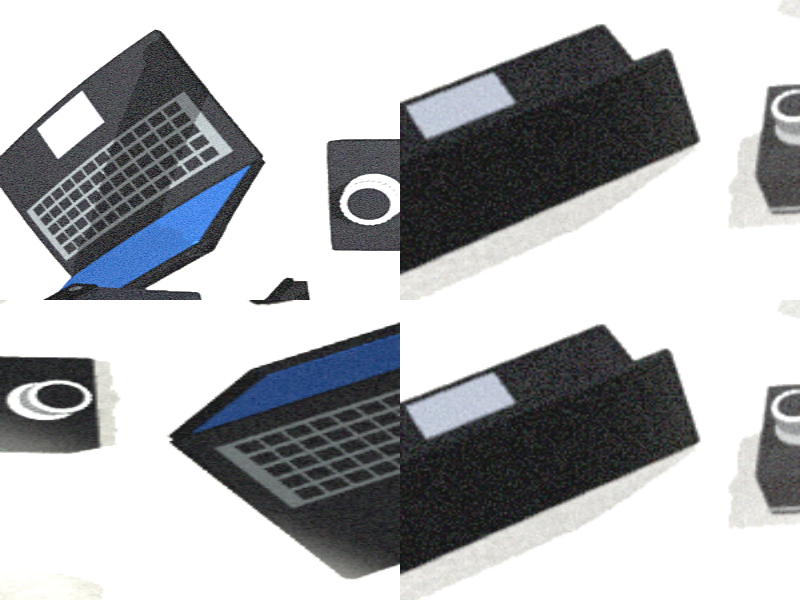

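Emit:
{"method": "step_arm", "body": {"series": [{"ax":0,"ay":0,"az":-37,"x":-0.006,"y":-0.044,"z":-0.1,"claw":100},{"ax":0,"ay":0,"az":-37,"x":-0.006,"y":-0.044,"z":-0.1,"claw":100},{"ax":0,"ay":0,"az":-37,"x":-0.006,"y":-0.044,"z":-0.1,"claw":100},{"ax":0,"ay":0,"az":-37,"x":-0.006,"y":-0.044,"z":-0.1,"claw":100},{"ax":0,"ay":0,"az":-37,"x":-0.006,"y":-0.044,"z":-0.1,"claw":100},{"ax":0,"ay":0,"az":-37,"x":-0.006,"y":-0.044,"z":-0.1,"claw":100},{"ax":0,"ay":0,"az":-37,"x":-0.006,"y":-0.044,"z":-0.1,"claw":100},{"ax":0,"ay":0,"az":-37,"x":-0.006,"y":-0.044,"z":-0.1,"claw":100}]}}

```text
time_s: 4.25
tool_pos: [0.4909, -0.3011, 0.202]
tool_rot: [180.0, 0.0, 139.8]
force: [-0.6, -0.7, -0.3]
grip_width: 0.0874
```

```bash
python3 w.py w3; python3 -c "
import cv2
t=cv2.imread('pics/w3.png')
cv2.imwrite('pics/w3b.png',cv2.convertScaleAbs(t,alpha=1.8,beta=10))"
```

```text
[ 0.49088473 -0.30111808  0.20195121] [1.79986300e+02 1.70787937e-02 1.39844925e+02] [-4.4432656  10.4312726  37.91946481 95.26794027 -6.58156861 76.53599007
 84.39590302] [-0.58057112 -0.68349671 -0.2817446 ] [-0.03232008  0.02369446 -0.04118635] 4.25
```

View pics/w3b.png

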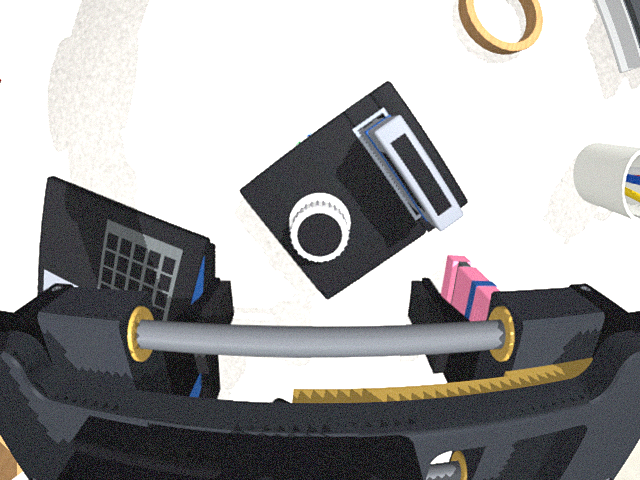

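```bash
python3 - <<'E'
from h import *
import pickle
o=pickle.load(open('w3.pkl','rb'))
im=cv2.imread('pics/w3.png')
g=cv2.cvtColor(im,cv2.COLOR_BGR2GRAY)
c=g[180:275,275:365]
m=(cv2.GaussianBlur(c,(3,3),0)<60).astype(np.uint8)
n,l,s,cc=cv2.connectedComponentsWithStats(m)
for i in range(1,n):
    if s[i][4]>100: print(s[i],cc[i]+[275,180],onz('wrist',*(cc[i]+[275,180]),.113,o))
cv2.imwrite('pics/z5.png',cv2.resize(cv2.convertScaleAbs(im[95:275,275:475],alpha=1.6),None,fx=3.3,fy=3.3))
T=np.eye(4);T[:3,:3]=Rot(o['tool_rot']);T[:3,3]=o['tool_pos'];p=vision.camera_params('wrist');T=T@p['tool_from_camera']
q=np.linalg.inv(T)@np.array([.501,-.388,.215,1]);r=np.arctan2(np.hypot(q[0],q[1]),q[2]);f=240/np.tan(np.radians(p['fovy'])/2)
print(np.array([p['cx'],p['cy']])+f*r*q[:2]/np.hypot(q[0],q[1]))
E
```

```text
[   0    0   90   95 4437] [324.27631282 222.61460446] [ 0.48602482 -0.2917321   0.113     ]
[  23   34   44   42 1438] [319.13004172 234.46175243] [ 0.49062923 -0.30072338  0.113     ]
[218.25381097 385.72036899]
```

View pics/z5.png

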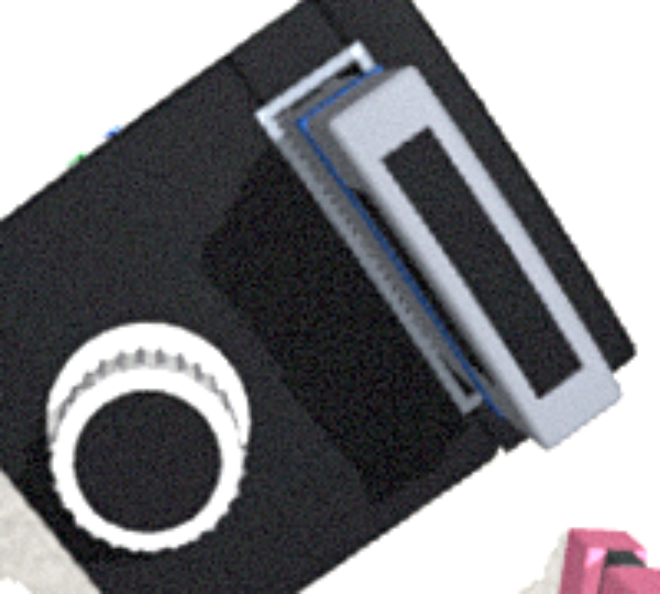

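Emit:
{"method": "step_arm", "body": {"series": [{"ax":0,"ay":0,"az":-5,"x":0,"y":0,"z":-0.03,"claw":100},{"ax":0,"ay":0,"az":-5,"x":0,"y":0,"z":-0.06,"claw":100},{"ax":0,"ay":0,"az":-5,"x":0,"y":0,"z":-0.085,"claw":100},{"ax":0,"ay":0,"az":-5,"x":0,"y":0,"z":-0.1,"claw":100},{"ax":0,"ay":0,"az":-5,"x":0,"y":0,"z":-0.109,"claw":100},{"ax":0,"ay":0,"az":-5,"x":0,"y":0,"z":-0.109,"claw":100},{"ax":0,"ay":0,"az":-5,"x":0,"y":0,"z":-0.109,"claw":100}]}}

```text
time_s: 5.0
tool_pos: [0.4914, -0.3017, 0.0938]
tool_rot: [180.0, 0.1, 134.8]
force: [0.1, 0.5, -0.2]
grip_width: 0.0866
```

Emit:
{"method": "step_arm", "body": {"series": [{"ax":0,"ay":0,"az":0,"x":0,"y":0,"z":0,"claw":65},{"ax":0,"ay":0,"az":0,"x":0,"y":0,"z":0,"claw":55},{"ax":0,"ay":0,"az":0,"x":0,"y":0,"z":0,"claw":52},{"ax":0,"ay":0,"az":0,"x":0,"y":0,"z":0,"claw":48},{"ax":0,"ay":0,"az":0,"x":0,"y":0,"z":0,"claw":40},{"ax":0,"ay":0,"az":0,"x":0,"y":0,"z":0,"claw":40}], "squeeze": 15}}

```text
time_s: 5.6
tool_pos: [0.4907, -0.3012, 0.0928]
tool_rot: [180.0, 0.0, 134.8]
force: [-0.5, -0.1, -1.0]
grip_width: 0.0473
```

```bash
cat > q.py <<'E'
from h import *
o=status.get_obs();print(o['time_s'],o['tool_pos'].round(4),o['tool_rot'].round(2),'q7',o['qpos'][6].round(1),'F',o['force'].round(2),'T',o['wrist_torque'].round(3),'eff7',o['effort'][6].round(3),o['grip_width'].round(4))
E
python3 q.py
```

```text
Traceback (most recent call last):
  File "q.py", line 2, in <module>
    o=status.get_obs();print(o['time_s'],o['tool_pos'].round(4),o['tool_rot'].round(2),'q7',o['qpos'][6].round(1),'F',o['force'].round(2),'T',o['wrist_torque'].round(3),'eff7',o['effort'][6].round(3),o['grip_width'].round(4))
                                                                                                                                                                                                        ^^^^^^^^^^^^^^^^^^^^^
AttributeError: 'float' object has no attribute 'round'
```

Close further.

Emit:
{"method": "step_arm", "body": {"series": [{"ax":0,"ay":0,"az":0,"x":0,"y":0,"z":0,"claw":40},{"ax":0,"ay":0,"az":0,"x":0,"y":0,"z":0,"claw":40},{"ax":0,"ay":0,"az":0,"x":0,"y":0,"z":0,"claw":40}], "squeeze": 25}}

```text
time_s: 5.9
tool_pos: [0.4907, -0.3012, 0.0928]
tool_rot: [180.0, -0.0, 134.8]
force: [-0.6, 0.1, -1.0]
grip_width: 0.0355
```

```bash
sed -i 's/,o\[.grip_width.\].round(4)/,o["grip_width"]/' q.py; python3 q.py
```

```text
5.9 [ 0.4907 -0.3012  0.0928] [180.    -0.   134.78] q7 82.5 F [-0.56  0.1  -1.02] T [-0.027  0.035 -0.014] eff7 -0.0 0.03546163267374136
```

```bash
python3 - <<'E'
from h import *
f=lambda a:cv2.convertScaleAbs(a[:,:,::-1],alpha=1.8,beta=10)
w=f(snap('wrist','w4.png'));s=f(snap('scene','s4.png'));t=f(snap('top','t4.png'))
cv2.imwrite('pics/z6.png',cv2.vconcat([cv2.resize(w[150:450,120:520],(800,600))[:600]]))
cv2.imwrite('pics/z7.png',cv2.hconcat([cv2.resize(s[150:330,100:280],(400,400)),cv2.resize(t[160:340,400:580],(400,400))]))
E
```

```text
(no output)
```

View pics/z6.png

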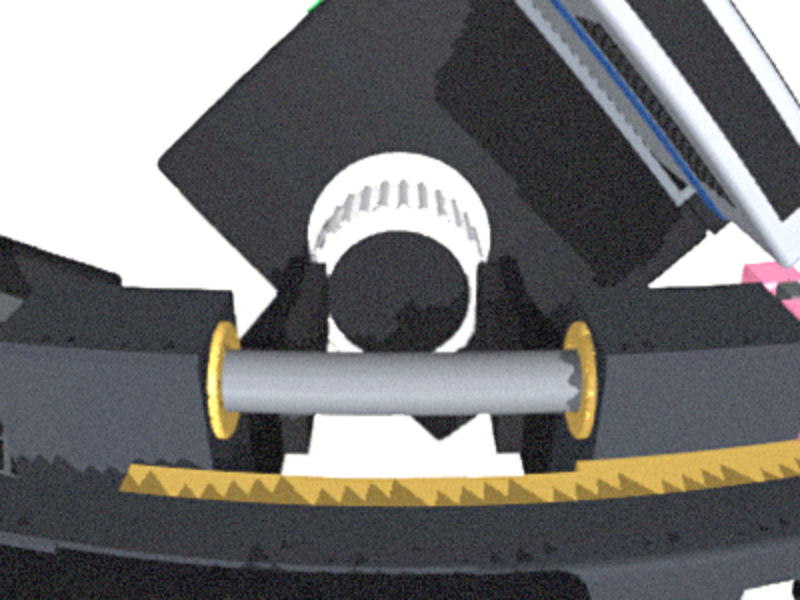

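View pics/z7.png

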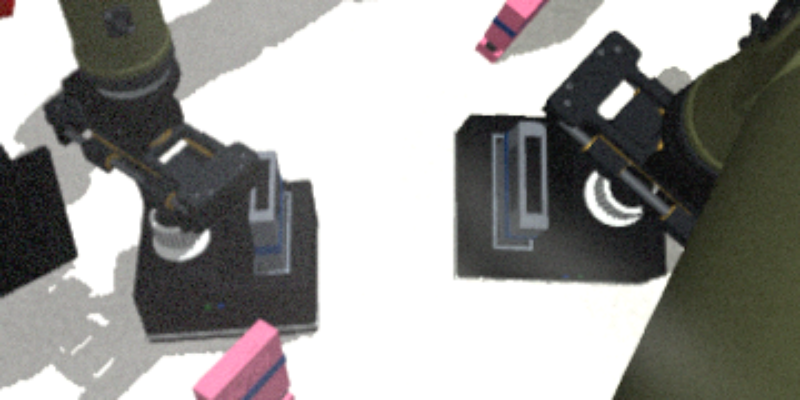

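Emit:
{"method": "step_arm", "body": {"series": [{"ax":0,"ay":0,"az":0,"x":0,"y":0,"z":0,"claw":30},{"ax":0,"ay":0,"az":0,"x":0,"y":0,"z":0,"claw":30}], "squeeze": 25}}

```text
time_s: 6.25
tool_pos: [0.4908, -0.3012, 0.0928]
tool_rot: [180.0, 0.0, 134.8]
force: [0.6, -0.4, 0.2]
grip_width: 0.0282
```

```bash
python3 q.py
```

```text
6.25 [ 0.4908 -0.3012  0.0928] [180.     0.   134.78] q7 82.5 F [ 0.57 -0.39  0.23] T [-0.018 -0.001  0.035] eff7 -0.0 0.028186992949452913
```

```bash
python3 - <<'E'
from h import *
f=lambda a:cv2.convertScaleAbs(a[:,:,::-1],alpha=3,beta=30)
w=f(snap('wrist','w5.png'));s=f(snap('scene','s5.png'))
cv2.imwrite('pics/z8.png',cv2.hconcat([cv2.resize(w[200:400,240:400],(440,550),interpolation=2),cv2.resize(s[200:300,120:185],(358,550),interpolation=2)]))
E
```

View pics/z8.png

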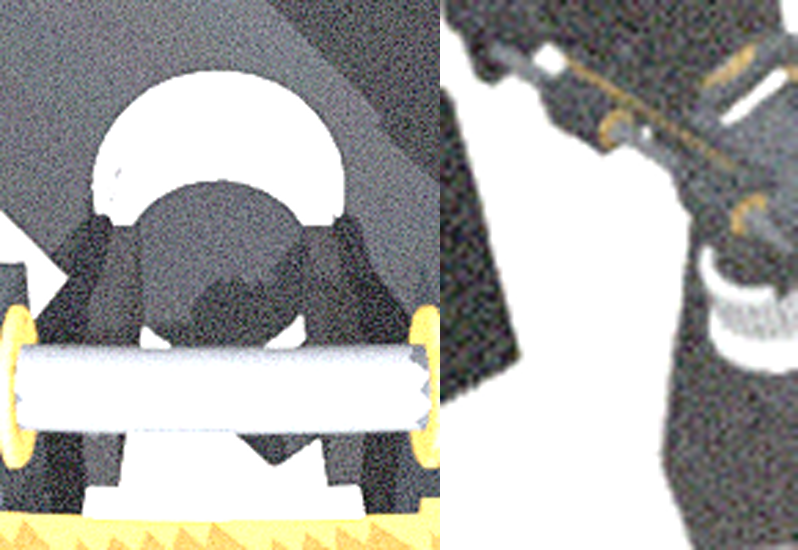

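```bash
python3 - <<'E'
from h import *
def proj(n,P):
    p=vision.camera_params(n);f=240/np.tan(np.radians(p['fovy'])/2)
    q=Rot(p['orientation']).T@(np.array(P)-p['eye']);return (np.array([p['cx'],p['cy']])+f*q[:2]/q[2]).round(1)
y=np.array([.41,.912,0]);c=np.array([.2665,.5922,.2007])
for z in(-.008,0,.011,.02):
  print(z,[proj('scene',c+s*.05*y+[0,0,z]) for s in(-1,1)])
s=cv2.imread('pics/s0.png');cv2.imwrite('pics/z9.png',cv2.resize(cv2.convertScaleAbs(s[20:120,520:640],alpha=2.5,beta=30),None,fx=6,fy=6,interpolation=2))
s=cv2.imread('pics/s4.png');cv2.imwrite('pics/z10.png',cv2.resize(cv2.convertScaleAbs(s[200:290,130:230],alpha=4,beta=40),None,fx=6,fy=6,interpolation=2))
c=np.array([.4907,-.3012,.0928])
for r in (-.022,.022):
  for z in(.087,.113): print(z,proj('scene',[.4907,-.3012+r,z]))
a=np.radians(134.8);y=np.array([np.sin(a),-np.cos(a),0])
for s_ in(-1,1): print('tip',proj('scene',c+s_*.0176*y-[0,0,.008]),proj('scene',c+s_*.0176*y+[0,0,.011]))
E
```

```text
-0.008 [array([544.4,  99.5]), array([589.4, 107. ])]
0 [array([545.4,  96.7]), array([590.6, 104.2])]
0.011 [array([546.7,  92.7]), array([592.2, 100.2])]
0.02 [array([547.8,  89.5]), array([593.6,  96.9])]
0.087 [169.1 253.9]
0.113 [166.5 245.9]
0.087 [190.8 251.4]
0.113 [188.5 243.4]
tip [174.1 249.3] [172.3 243.5]
tip [186.3 257.3] [184.6 251.6]
```

View pics/z9.png

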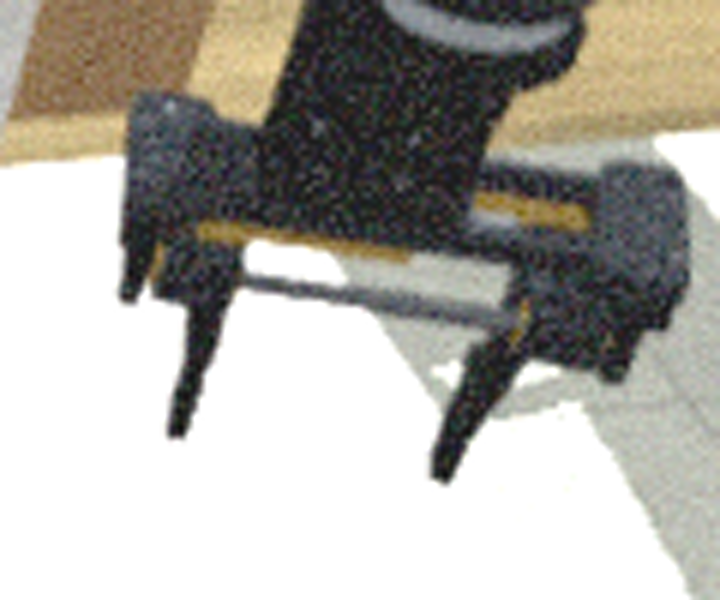

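View pics/z10.png

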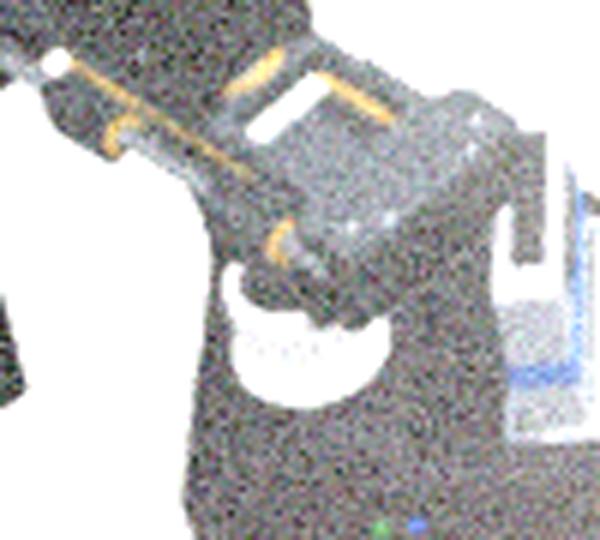

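Emit:
{"method": "step_arm", "body": {"series": [{"ax":0,"ay":0,"az":0,"x":0,"y":0,"z":0,"claw":65},{"ax":0,"ay":0,"az":0,"x":0,"y":0,"z":0,"claw":65},{"ax":0,"ay":0,"az":0,"x":0,"y":0,"z":0,"claw":65},{"ax":0,"ay":0,"az":0,"x":0,"y":0,"z":0,"claw":65},{"ax":0,"ay":0,"az":0,"x":0,"y":0,"z":-0.003,"claw":65},{"ax":0,"ay":0,"az":0,"x":0,"y":0,"z":-0.006,"claw":65},{"ax":0,"ay":0,"az":0,"x":0,"y":0,"z":-0.006,"claw":65}]}}

```text
time_s: 7.05
tool_pos: [0.4903, -0.301, 0.0861]
tool_rot: [-180.0, -0.1, 134.8]
force: [-0.6, -0.0, -0.1]
grip_width: 0.0563
```

```bash
python3 q.py; python3 w.py w6;  python3 -c "
import cv2
t=cv2.imread('pics/w6.png')
cv2.imwrite('pics/w6b.png',cv2.resize(cv2.convertScaleAbs(t[180:400,200:440],alpha=2.8,beta=20),None,fx=2.7,fy=2.7,interpolation=2))"
```

```text
7.05 [ 0.4903 -0.301   0.0861] [-1.7998e+02 -6.0000e-02  1.3478e+02] q7 82.7 F [-0.56 -0.   -0.11] T [-0.004  0.022 -0.064] eff7 0.014 0.05630529983653952
[ 0.49029067 -0.30096462  0.08610391] [-1.79977484e+02 -5.90552981e-02  1.34775754e+02] [ -3.09467597  16.40061447  37.32484925 103.19087377 -10.95894906
  64.11595595  82.7076611 ] [-0.56192416 -0.00319728 -0.11370908] [-0.00381838  0.02244091 -0.06356072] 7.05
```

View pics/w6b.png

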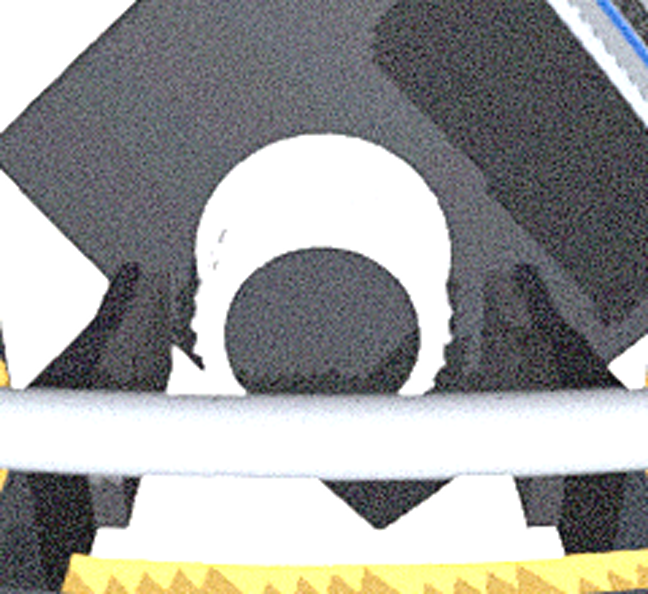

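Emit:
{"method": "step_arm", "body": {"series": [{"ax":0,"ay":0,"az":0,"x":0,"y":0,"z":0,"claw":45},{"ax":0,"ay":0,"az":0,"x":0,"y":0,"z":0,"claw":45},{"ax":0,"ay":0,"az":0,"x":0,"y":0,"z":0,"claw":45},{"ax":0,"ay":0,"az":0,"x":0,"y":0,"z":0,"claw":45}], "squeeze": 15}}

```text
time_s: 7.5
tool_pos: [0.4902, -0.3019, 0.0868]
tool_rot: [-179.9, 0.0, 134.7]
force: [-2.1, -1.4, -0.5]
grip_width: 0.0432
```

```bash
python3 q.py; python3 w.py w7;  python3 -c "
import cv2
t=cv2.imread('pics/w7.png')
cv2.imwrite('pics/w7b.png',cv2.resize(cv2.convertScaleAbs(t[180:400,200:440],alpha=2.8,beta=20),None,fx=2.7,fy=2.7,interpolation=2))"
```

```text
7.5 [ 0.4902 -0.3019  0.0868] [-179.95    0.    134.75] q7 82.7 F [-2.13 -1.4  -0.46] T [-0.444  0.4    0.01 ] eff7 -0.019 0.04316227677247048
[ 0.49015749 -0.30191475  0.08683737] [-1.79949790e+02  4.89427773e-03  1.34745135e+02] [ -3.08383279  16.35979225  37.37658408 103.15086135 -10.89814271
  64.13568081  82.70413269] [-2.12623943 -1.40057569 -0.4594872 ] [-0.44436056  0.40013064  0.00951282] 7.5
```

View pics/w7b.png

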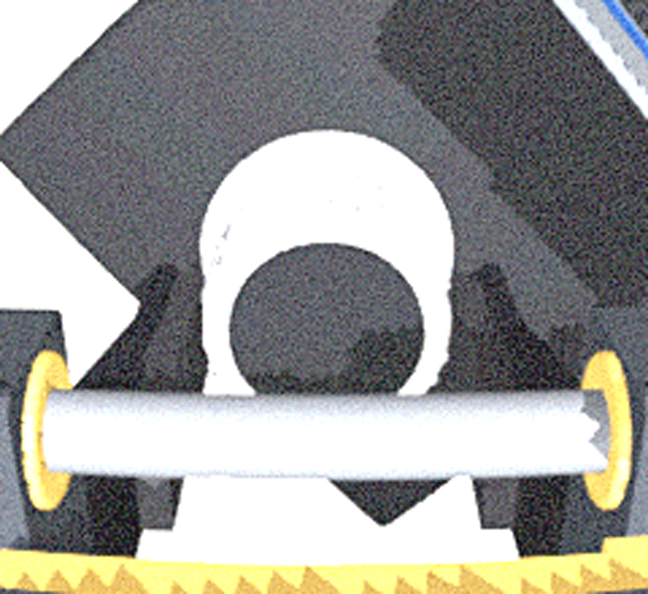

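Emit:
{"method": "step_arm", "body": {"series": [{"ax":0,"ay":0,"az":0,"x":0,"y":0,"z":0,"claw":65},{"ax":0,"ay":0,"az":0,"x":-0.001,"y":-0.001,"z":0,"claw":65},{"ax":0,"ay":0,"az":0,"x":-0.001,"y":-0.001,"z":-0.004,"claw":65},{"ax":0,"ay":0,"az":0,"x":-0.001,"y":-0.001,"z":-0.008,"claw":65},{"ax":0,"ay":0,"az":0,"x":-0.001,"y":-0.001,"z":-0.008,"claw":65}]}}

```text
time_s: 8.05
tool_pos: [0.4894, -0.3016, 0.0779]
tool_rot: [-180.0, -0.1, 134.8]
force: [-0.3, 0.4, 0.2]
grip_width: 0.0569
```

```bash
python3 q.py
```

```text
8.05 [ 0.4894 -0.3016  0.0779] [-1.7999e+02 -8.0000e-02  1.3479e+02] q7 83.1 F [-0.28  0.45  0.16] T [0.006 0.003 0.014] eff7 0.019 0.056888669880816554
```

Emit:
{"method": "step_arm", "body": {"series": [{"ax":0,"ay":0,"az":0,"x":0,"y":0,"z":-0.004,"claw":60},{"ax":0,"ay":0,"az":0,"x":0,"y":0,"z":-0.006,"claw":60},{"ax":0,"ay":0,"az":0,"x":0,"y":0,"z":-0.006,"claw":60}]}}

```text
time_s: 8.35
tool_pos: [0.4895, -0.302, 0.0723]
tool_rot: [-180.0, -0.0, 134.8]
force: [-0.4, -0.3, -0.2]
grip_width: 0.0524
```

```bash
python3 q.py; python3 w.py w8;  python3 -c "
import cv2
t=cv2.imread('pics/w8.png')
cv2.imwrite('pics/w8b.png',cv2.resize(cv2.convertScaleAbs(t[180:400,200:440],alpha=2,beta=20),None,fx=2.7,fy=2.7,interpolation=2))"
```

```text
8.35 [ 0.4895 -0.302   0.0723] [-1.7999e+02 -4.0000e-02  1.3478e+02] q7 83.4 F [-0.35 -0.32 -0.24] T [-0.055 -0.002  0.008] eff7 0.01 0.0524035838151186
[ 0.48948369 -0.302039    0.07233923] [-1.79987468e+02 -3.85105091e-02  1.34775986e+02] [ -2.68317039  17.29241499  37.11177216 103.9610148  -11.64713546
  62.62689811  83.35917697] [-0.35457363 -0.32477196 -0.24108815] [-0.05527667 -0.00180364  0.00838577] 8.35
```

View pics/w8b.png

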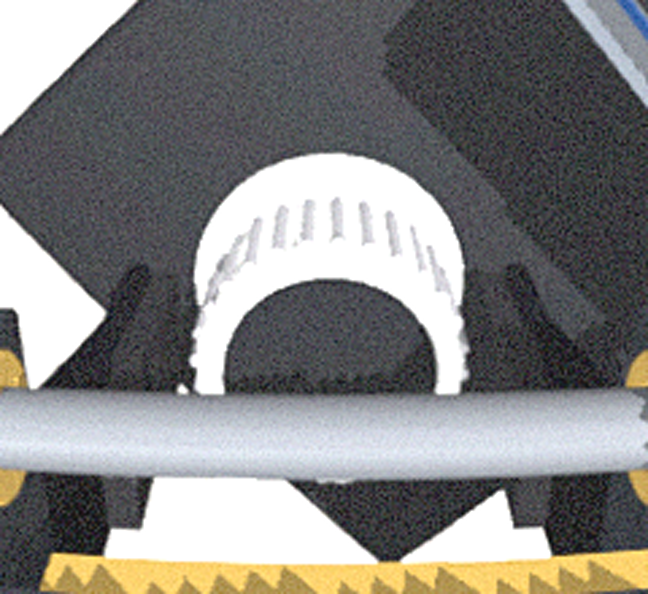

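Emit:
{"method": "step_arm", "body": {"series": [{"ax":0,"ay":0,"az":0,"x":0,"y":0,"z":0,"claw":45},{"ax":0,"ay":0,"az":0,"x":0,"y":0,"z":0,"claw":40},{"ax":0,"ay":0,"az":0,"x":0,"y":0,"z":0,"claw":40},{"ax":0,"ay":0,"az":0,"x":0,"y":0,"z":0,"claw":40}], "squeeze": 30}}

```text
time_s: 8.8
tool_pos: [0.4901, -0.302, 0.0729]
tool_rot: [180.0, 0.0, 134.8]
force: [1.7, -0.1, -0.5]
grip_width: 0.0431
```

```bash
python3 q.py
```

```text
8.8 [ 0.4901 -0.302   0.0729] [1.7996e+02 2.0000e-02 1.3479e+02] q7 83.4 F [ 1.74 -0.07 -0.48] T [ 0.063 -0.184 -0.012] eff7 0.029 0.043109825241048096
```

Emit:
{"method": "step_arm", "body": {"series": [{"ax":0,"ay":0,"az":-2,"x":0,"y":0,"z":0,"claw":40},{"ax":0,"ay":0,"az":-4,"x":0,"y":0,"z":0,"claw":40},{"ax":0,"ay":0,"az":-6,"x":0,"y":0,"z":0,"claw":40},{"ax":0,"ay":0,"az":-8,"x":0,"y":0,"z":0,"claw":40},{"ax":0,"ay":0,"az":-10,"x":0,"y":0,"z":0,"claw":40},{"ax":0,"ay":0,"az":-12,"x":0,"y":0,"z":0,"claw":40}]}}

```text
time_s: 9.4
tool_pos: [0.4901, -0.3021, 0.073]
tool_rot: [180.0, 0.0, 122.7]
force: [1.2, 0.5, -0.1]
grip_width: 0.0433
```

```bash
python3 q.py
```

```text
9.4 [ 0.4901 -0.3021  0.073 ] [1.7997e+02 2.0000e-02 1.2273e+02] q7 71.9 F [ 1.2   0.55 -0.05] T [-0.01  -0.119  0.129] eff7 0.237 0.043339452677158184
```

Emit:
{"method": "step_arm", "body": {"series": [{"ax":0,"ay":0,"az":-2,"x":0,"y":0,"z":0,"claw":40},{"ax":0,"ay":0,"az":-4,"x":0,"y":0,"z":0,"claw":40},{"ax":0,"ay":0,"az":-6,"x":0,"y":0,"z":0,"claw":40},{"ax":0,"ay":0,"az":-8,"x":0,"y":0,"z":0,"claw":40}]}}

```text
time_s: 9.8
tool_pos: [0.49, -0.3021, 0.0729]
tool_rot: [180.0, 0.0, 114.7]
force: [1.6, 0.1, 1.2]
grip_width: 0.0429
```

```bash
python3 q.py
```

```text
9.8 [ 0.49   -0.3021  0.0729] [1.7998e+02 1.0000e-02 1.1473e+02] q7 64.4 F [1.58 0.13 1.24] T [ 0.032 -0.093  0.088] eff7 0.238 0.04286405142003867
```

Emit:
{"method": "step_arm", "body": {"series": [{"ax":0,"ay":0,"az":-1.5,"x":0,"y":0,"z":0,"claw":40},{"ax":0,"ay":0,"az":-3,"x":0,"y":0,"z":0,"claw":40}]}}

```text
time_s: 10.0
tool_pos: [0.49, -0.3021, 0.0729]
tool_rot: [180.0, 0.0, 111.7]
force: [1.1, 0.9, 0.4]
grip_width: 0.0433
```

```bash
python3 q.py
```

```text
10.0 [ 0.49   -0.3021  0.0729] [1.7998e+02 1.0000e-02 1.1172e+02] q7 61.5 F [1.12 0.94 0.37] T [ 0.115 -0.114  0.037] eff7 0.155 0.04327827406589064
```

Emit:
{"method": "step_arm", "body": {"series": [{"ax":0,"ay":0,"az":-1.5,"x":0,"y":0,"z":0,"claw":40},{"ax":0,"ay":0,"az":-3,"x":0,"y":0,"z":0,"claw":40}]}}

```text
time_s: 10.2
tool_pos: [0.4899, -0.3021, 0.0729]
tool_rot: [180.0, 0.0, 108.7]
force: [0.6, 0.4, 1.6]
grip_width: 0.0433
```

```bash
python3 q.py
```

```text
10.2 [ 0.4899 -0.3021  0.0729] [179.97   0.   108.68] q7 58.7 F [0.63 0.36 1.63] T [ 0.164 -0.096  0.084] eff7 0.159 0.04329511834590026
```

Emit:
{"method": "step_arm", "body": {"series": [{"ax":0,"ay":0,"az":-1.5,"x":0,"y":0,"z":0,"claw":40},{"ax":0,"ay":0,"az":-3,"x":0,"y":0,"z":0,"claw":40}]}}

```text
time_s: 10.4
tool_pos: [0.4899, -0.3021, 0.0729]
tool_rot: [180.0, 0.0, 105.7]
force: [0.9, 2.1, 1.4]
grip_width: 0.0431
```

```bash
python3 q.py
```

```text
10.4 [ 0.4899 -0.3021  0.0729] [179.97   0.   105.66] q7 55.9 F [0.93 2.07 1.36] T [ 0.175 -0.148  0.117] eff7 0.154 0.04307725916560156
```

Emit:
{"method": "step_arm", "body": {"series": [{"ax":0,"ay":0,"az":-1.5,"x":0,"y":0,"z":0,"claw":40},{"ax":0,"ay":0,"az":-3,"x":0,"y":0,"z":0,"claw":40}]}}

```text
time_s: 10.6
tool_pos: [0.4899, -0.3021, 0.0729]
tool_rot: [180.0, 0.0, 102.7]
force: [1.0, 0.6, 2.9]
grip_width: 0.0436
```

```bash
python3 q.py
```

```text
10.6 [ 0.4899 -0.3021  0.0729] [179.98   0.   102.66] q7 53.0 F [1.03 0.61 2.93] T [ 0.271 -0.145  0.121] eff7 0.154 0.04363139389427264
```

Emit:
{"method": "step_arm", "body": {"series": [{"ax":0,"ay":0,"az":-1.5,"x":0,"y":0,"z":0,"claw":40},{"ax":0,"ay":0,"az":-3,"x":0,"y":0,"z":0,"claw":40}]}}

```text
time_s: 10.8
tool_pos: [0.4899, -0.3021, 0.0729]
tool_rot: [180.0, -0.0, 99.7]
force: [1.6, 2.0, 2.2]
grip_width: 0.0436
```

```bash
python3 q.py
```

```text
10.8 [ 0.4899 -0.3021  0.0729] [ 1.7998e+02 -1.0000e-02  9.9660e+01] q7 50.2 F [1.63 2.04 2.24] T [ 0.281 -0.057  0.106] eff7 0.153 0.043621414584517584
```

Emit:
{"method": "step_arm", "body": {"series": [{"ax":0,"ay":0,"az":-1.5,"x":0,"y":0,"z":0,"claw":40},{"ax":0,"ay":0,"az":-3,"x":0,"y":0,"z":0,"claw":40}]}}

```text
time_s: 11.0
tool_pos: [0.4898, -0.3022, 0.0729]
tool_rot: [180.0, -0.0, 96.7]
force: [0.9, 2.0, 2.6]
grip_width: 0.0432
```

```bash
python3 q.py
```

```text
11.0 [ 0.4898 -0.3022  0.0729] [179.98  -0.    96.65] q7 47.4 F [0.95 1.98 2.63] T [ 0.289 -0.117  0.091] eff7 0.153 0.04321558083969737
```

Emit:
{"method": "step_arm", "body": {"series": [{"ax":0,"ay":0,"az":-1.5,"x":0,"y":0,"z":0,"claw":40},{"ax":0,"ay":0,"az":-3,"x":0,"y":0,"z":0,"claw":40}]}}

```text
time_s: 11.2
tool_pos: [0.4898, -0.3022, 0.0729]
tool_rot: [180.0, -0.0, 93.7]
force: [0.9, 2.3, 3.7]
grip_width: 0.0433
```

```bash
python3 q.py
```

```text
11.2 [ 0.4898 -0.3022  0.0729] [179.99  -0.    93.65] q7 44.6 F [0.86 2.33 3.66] T [ 0.344 -0.075  0.11 ] eff7 0.153 0.04331863216115029
```

Emit:
{"method": "step_arm", "body": {"series": [{"ax":0,"ay":0,"az":-1.5,"x":0,"y":0,"z":0,"claw":40},{"ax":0,"ay":0,"az":-3,"x":0,"y":0,"z":0,"claw":40}]}}

```text
time_s: 11.4
tool_pos: [0.4898, -0.3022, 0.0729]
tool_rot: [180.0, -0.0, 90.7]
force: [0.8, 1.5, 4.8]
grip_width: 0.0434
```

```bash
python3 q.py
```

```text
11.4 [ 0.4898 -0.3022  0.0729] [179.98  -0.    90.65] q7 41.8 F [0.82 1.53 4.79] T [ 0.415 -0.086  0.054] eff7 0.152 0.04337369005138235
```

Emit:
{"method": "step_arm", "body": {"series": [{"ax":0,"ay":0,"az":-1.5,"x":0,"y":0,"z":0,"claw":40},{"ax":0,"ay":0,"az":-3,"x":0,"y":0,"z":0,"claw":40}]}}

```text
time_s: 11.6
tool_pos: [0.4898, -0.3022, 0.0729]
tool_rot: [180.0, -0.0, 87.7]
force: [0.7, 2.0, 5.5]
grip_width: 0.0434
```

```bash
python3 q.py
```

```text
11.6 [ 0.4898 -0.3022  0.0729] [179.99  -0.    87.66] q7 39.0 F [0.7  2.   5.49] T [ 0.456 -0.065  0.098] eff7 0.153 0.04343996648810949
```

Emit:
{"method": "step_arm", "body": {"series": [{"ax":0,"ay":0,"az":-1.5,"x":0,"y":0,"z":0,"claw":40},{"ax":0,"ay":0,"az":-3,"x":0,"y":0,"z":0,"claw":40}]}}

```text
time_s: 11.8
tool_pos: [0.4897, -0.3022, 0.0729]
tool_rot: [180.0, -0.0, 84.7]
force: [-0.3, 2.8, 5.1]
grip_width: 0.0434
```

```bash
python3 q.py
```

```text
11.8 [ 0.4897 -0.3022  0.0729] [179.99  -0.    84.65] q7 36.2 F [-0.31  2.8   5.1 ] T [ 0.453 -0.007  0.101] eff7 0.151 0.04336985357146207
```

Emit:
{"method": "step_arm", "body": {"series": [{"ax":0,"ay":0,"az":-1.5,"x":0,"y":0,"z":0,"claw":40},{"ax":0,"ay":0,"az":-3,"x":0,"y":0,"z":0,"claw":40}]}}

```text
time_s: 12.0
tool_pos: [0.4897, -0.3022, 0.0729]
tool_rot: [180.0, -0.0, 81.7]
force: [0.5, 3.5, 4.7]
grip_width: 0.0434
```

```bash
python3 q.py
```

```text
12.0 [ 0.4897 -0.3022  0.0729] [ 1.800e+02 -1.000e-02  8.165e+01] q7 33.4 F [0.52 3.51 4.69] T [ 0.462 -0.04   0.143] eff7 0.153 0.043410800736792494
```

Emit:
{"method": "step_arm", "body": {"series": [{"ax":0,"ay":0,"az":-1.5,"x":0,"y":0,"z":0,"claw":40},{"ax":0,"ay":0,"az":-3,"x":0,"y":0,"z":0,"claw":40}]}}

```text
time_s: 12.2
tool_pos: [0.4897, -0.3022, 0.0729]
tool_rot: [-180.0, -0.0, 78.7]
force: [-0.6, 2.0, 4.7]
grip_width: 0.0433
```

```bash
python3 q.py
```

```text
12.2 [ 0.4897 -0.3022  0.0729] [-1.800e+02 -1.000e-02  7.865e+01] q7 30.6 F [-0.55  2.02  4.72] T [ 0.447 -0.025  0.1  ] eff7 0.147 0.043340898389362
```

Emit:
{"method": "step_arm", "body": {"series": [{"ax":0,"ay":0,"az":-1.5,"x":0,"y":0,"z":0,"claw":40},{"ax":0,"ay":0,"az":-3,"x":0,"y":0,"z":0,"claw":40}]}}

```text
time_s: 12.4
tool_pos: [0.4897, -0.3022, 0.0729]
tool_rot: [180.0, -0.0, 75.6]
force: [-0.4, 3.1, 5.0]
grip_width: 0.0433
```

```bash
python3 q.py
```

```text
12.4 [ 0.4897 -0.3022  0.0729] [ 1.800e+02 -1.000e-02  7.565e+01] q7 27.8 F [-0.41  3.14  5.03] T [ 0.494 -0.011  0.009] eff7 0.198 0.043323871901484214
```

Emit:
{"method": "step_arm", "body": {"series": [{"ax":0,"ay":0,"az":-1.5,"x":0,"y":0,"z":0,"claw":40},{"ax":0,"ay":0,"az":-3,"x":0,"y":0,"z":0,"claw":40}]}}

```text
time_s: 12.6
tool_pos: [0.4897, -0.3022, 0.0729]
tool_rot: [-180.0, -0.0, 72.6]
force: [-0.2, 3.5, 5.3]
grip_width: 0.0433
```

```bash
python3 q.py
```

```text
12.6 [ 0.4897 -0.3022  0.0729] [-1.800e+02 -1.000e-02  7.263e+01] q7 25.1 F [-0.21  3.53  5.3 ] T [ 0.479  0.017 -0.017] eff7 0.274 0.04327732575781626
```

Emit:
{"method": "step_arm", "body": {"series": [{"ax":0,"ay":0,"az":-1.5,"x":0,"y":0,"z":0,"claw":40},{"ax":0,"ay":0,"az":-3,"x":0,"y":0,"z":0,"claw":40}]}}

```text
time_s: 12.8
tool_pos: [0.4897, -0.3021, 0.0729]
tool_rot: [-180.0, -0.0, 69.6]
force: [-0.2, 2.9, 5.7]
grip_width: 0.0434
```

```bash
python3 q.py
```

```text
12.8 [ 0.4897 -0.3021  0.0729] [-1.7999e+02 -1.0000e-02  6.9630e+01] q7 22.3 F [-0.2   2.94  5.67] T [ 0.45   0.021 -0.029] eff7 0.244 0.043394000848295325
```

Emit:
{"method": "step_arm", "body": {"series": [{"ax":0,"ay":0,"az":-1,"x":0,"y":0,"z":0,"claw":40}]}}

```text
time_s: 12.9
tool_pos: [0.4897, -0.3022, 0.0729]
tool_rot: [-180.0, -0.0, 68.6]
force: [-0.3, 2.7, 4.2]
grip_width: 0.043
```

```bash
python3 q.py
```

```text
12.9 [ 0.4897 -0.3022  0.0729] [-1.7999e+02 -1.0000e-02  6.8640e+01] q7 21.4 F [-0.33  2.72  4.17] T [ 0.527  0.082 -0.017] eff7 0.111 0.04296652210805407
```

Emit:
{"method": "step_arm", "body": {"series": [{"ax":0,"ay":0,"az":0,"x":0,"y":0,"z":0,"claw":70},{"ax":0,"ay":0,"az":0,"x":0,"y":0,"z":0,"claw":70},{"ax":0,"ay":0,"az":0,"x":0,"y":0,"z":0,"claw":70},{"ax":0,"ay":0,"az":0,"x":0,"y":0,"z":0.02,"claw":60},{"ax":0,"ay":0,"az":0,"x":0,"y":0,"z":0.06,"claw":60},{"ax":0,"ay":0,"az":0,"x":0,"y":0,"z":0.11,"claw":60},{"ax":0,"ay":0,"az":0,"x":0,"y":0,"z":0.16,"claw":60},{"ax":0,"ay":0,"az":50,"x":0.005,"y":0.085,"z":0.17,"claw":60},{"ax":0,"ay":0,"az":50,"x":0.005,"y":0.085,"z":0.17,"claw":60},{"ax":0,"ay":0,"az":50,"x":0.005,"y":0.085,"z":0.17,"claw":60},{"ax":0,"ay":0,"az":50,"x":0.005,"y":0.085,"z":0.17,"claw":60},{"ax":0,"ay":0,"az":50,"x":0.005,"y":0.085,"z":0.17,"claw":60}]}}

```text
time_s: 14.1
tool_pos: [0.4944, -0.2171, 0.2425]
tool_rot: [-180.0, 0.0, 112.1]
force: [0.3, -0.2, -0.8]
grip_width: 0.0523
```

Emit:
{"method": "step_arm", "body": {"series": [{"ax":0,"ay":0,"az":58,"x":0,"y":0,"z":-0.07,"claw":58},{"ax":0,"ay":0,"az":58,"x":0,"y":0,"z":-0.07,"claw":58},{"ax":0,"ay":0,"az":58,"x":0,"y":0,"z":-0.07,"claw":58},{"ax":0,"ay":0,"az":58,"x":0,"y":0,"z":-0.07,"claw":58},{"ax":0,"ay":0,"az":58,"x":0,"y":0,"z":-0.07,"claw":58},{"ax":0,"ay":0,"az":58,"x":0,"y":0,"z":-0.07,"claw":58},{"ax":0,"ay":0,"az":58,"x":0,"y":0,"z":-0.07,"claw":58},{"ax":0,"ay":0,"az":58,"x":0,"y":0,"z":-0.07,"claw":58},{"ax":0,"ay":0,"az":58,"x":0,"y":0,"z":-0.07,"claw":58},{"ax":0,"ay":0,"az":58,"x":0,"y":0,"z":-0.07,"claw":58}]}}

```text
time_s: 15.1
tool_pos: [0.4946, -0.2174, 0.1726]
tool_rot: [-180.0, -0.0, 169.6]
force: [0.2, 0.9, -0.2]
grip_width: 0.0505
```

```bash
python3 q.py; python3 w.py w9;  python3 -c "
import cv2
t=cv2.imread('pics/w9.png')
cv2.imwrite('pics/w9b.png',cv2.resize(cv2.convertScaleAbs(t[150:400,180:460],alpha=2,beta=20),None,fx=2.4,fy=2.4,interpolation=2))"
```

```text
15.1 [ 0.4946 -0.2174  0.1726] [-1.8000e+02 -1.0000e-02  1.6962e+02] q7 104.9 F [ 0.18  0.91 -0.23] T [-0.055  0.026 -0.034] eff7 -0.016 0.05054641189425051
[ 0.49455313 -0.21737679  0.17263904] [-1.79998503e+02 -1.28004848e-02  1.69618767e+02] [-18.0856438    6.64280647  42.19110088 102.45432781  -4.66327583
  72.6802003  104.92426475] [ 0.18375192  0.91036773 -0.23219751] [-0.05463132  0.02595248 -0.0342988 ] 15.1
```

View pics/w9b.png

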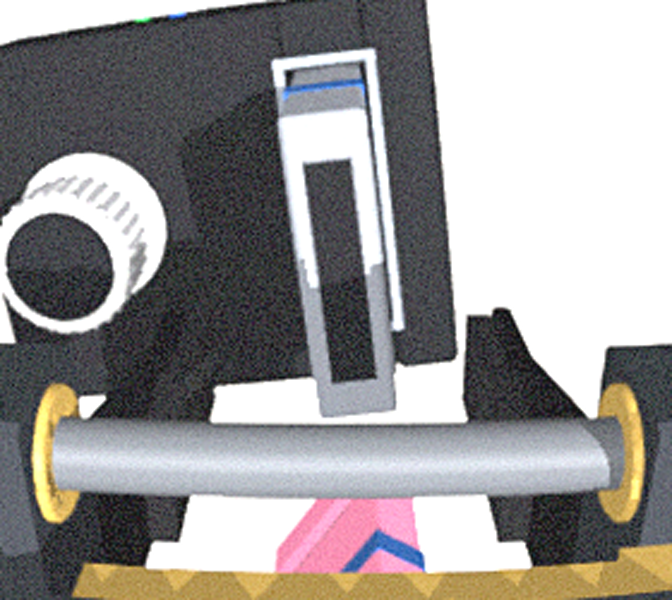

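```bash
python3 - <<'E'
from h import *
import pickle
o=pickle.load(open('w9.pkl','rb'))
for z in (.145,.135,.125):
    P=np.array([onz('wrist',180+p[0]/2.4,150+p[1]/2.4,z,o)[:2] for p in [(280,114),(365,112),(395,409),(322,416)]])
    a=(P[2]+P[3]-P[0]-P[1])/2; b=(P[1]+P[2]-P[0]-P[3])/2
    print(z,P.mean(0).round(4),np.hypot(*a),np.hypot(*b),np.degrees(np.arctan2(a[1],a[0])))
E
```

```text
0.145 [ 0.4956 -0.2156] 0.08185102764781556 0.020099195917213496 -3.8988204497840298
0.135 [ 0.4993 -0.2162] 0.08572896895618262 0.021051456436747794 -3.8988204497840466
0.125 [ 0.503  -0.2168] 0.08960691026454988 0.02200371695628213 -3.8988204497840084
```

Emit:
{"method": "step_arm", "body": {"series": [{"ax":0,"ay":0,"az":7,"x":0.002,"y":0.001,"z":0,"claw":58},{"ax":0,"ay":0,"az":7,"x":0.002,"y":0.001,"z":-0.03,"claw":58},{"ax":0,"ay":0,"az":7,"x":0.002,"y":0.001,"z":-0.06,"claw":58},{"ax":0,"ay":0,"az":7,"x":0.002,"y":0.001,"z":-0.08,"claw":58},{"ax":0,"ay":0,"az":7,"x":0.002,"y":0.001,"z":-0.095,"claw":58},{"ax":0,"ay":0,"az":7,"x":0.002,"y":0.001,"z":-0.095,"claw":58}]}}

```text
time_s: 15.75
tool_pos: [0.4953, -0.2157, 0.0759]
tool_rot: [180.0, -0.2, 176.7]
force: [0.6, -0.4, -0.5]
grip_width: 0.0506
```

```bash
python3 q.py; python3 w.py w10;  python3 -c "
import cv2
t=cv2.imread('pics/w10.png')
cv2.imwrite('pics/w10b.png',cv2.resize(cv2.convertScaleAbs(t[150:400,180:460],alpha=2,beta=20),None,fx=2.4,fy=2.4,interpolation=2))"
```

```text
15.75 [ 0.4953 -0.2157  0.0759] [179.98  -0.21 176.72] q7 115.7 F [ 0.56 -0.35 -0.45] T [0.053 0.013 0.001] eff7 0.082 0.050643017241690944
[ 0.49527296 -0.21569294  0.07591648] [179.97989971  -0.21361639 176.71573087] [-15.7328549   12.9736048   40.92226073 108.54132902  -9.51018106
  62.12143927 115.68292435] [ 0.55652476 -0.35262645 -0.45136443] [0.05332233 0.01295072 0.00061645] 15.75
```

View pics/w10b.png

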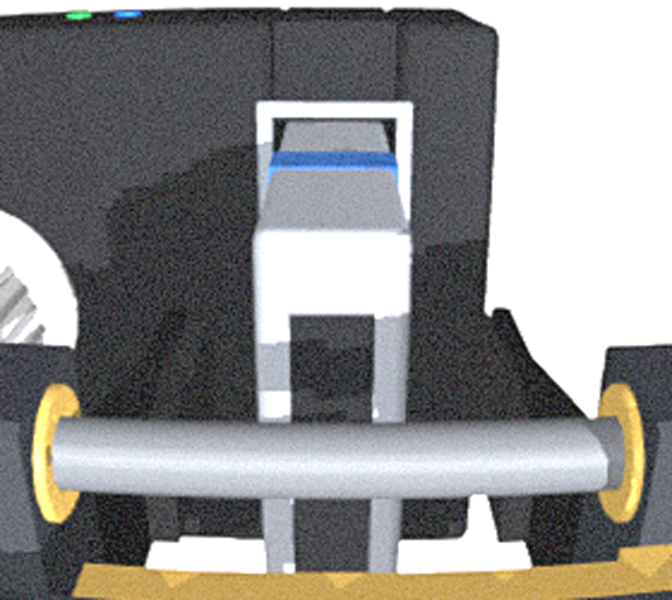

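Emit:
{"method": "step_arm", "body": {"series": [{"ax":0,"ay":0,"az":0,"x":0,"y":0,"z":0,"claw":35},{"ax":0,"ay":0,"az":0,"x":0,"y":0,"z":0,"claw":28},{"ax":0,"ay":0,"az":0,"x":0,"y":0,"z":0,"claw":20},{"ax":0,"ay":0,"az":0,"x":0,"y":0,"z":0,"claw":15},{"ax":0,"ay":0,"az":0,"x":0,"y":0,"z":0,"claw":15},{"ax":0,"ay":0,"az":0,"x":0,"y":0,"z":0,"claw":15}], "squeeze": 4}}

```text
time_s: 16.4
tool_pos: [0.497, -0.2164, 0.0782]
tool_rot: [180.0, 0.0, 176.7]
force: [-1.1, 0.2, 1.7]
grip_width: 0.0222
```

```bash
python3 q.py
```

```text
16.4 [ 0.497  -0.2164  0.0782] [1.8000e+02 5.0000e-02 1.7674e+02] q7 115.7 F [-1.12  0.19  1.75] T [ 0.054  0.018 -0.054] eff7 0.021 0.022220603980905838
```

Emit:
{"method": "step_arm", "body": {"series": [{"ax":0,"ay":0,"az":0,"x":0,"y":0,"z":0,"claw":10},{"ax":0,"ay":0,"az":0,"x":0,"y":0,"z":0,"claw":10},{"ax":0,"ay":0,"az":0,"x":0,"y":0,"z":0.001,"claw":10},{"ax":0,"ay":0,"az":0,"x":0,"y":0,"z":0.002,"claw":10},{"ax":0,"ay":0,"az":0,"x":0,"y":0,"z":0.003,"claw":10}], "squeeze": 18}}

```text
time_s: 16.9
tool_pos: [0.4961, -0.2159, 0.0802]
tool_rot: [180.0, -0.1, 176.8]
force: [1.0, -0.1, -1.9]
grip_width: 0.0219
```

```bash
python3 q.py
```

```text
16.9 [ 0.4961 -0.2159  0.0802] [ 1.7998e+02 -7.0000e-02  1.7676e+02] q7 115.6 F [ 1.03 -0.08 -1.85] T [-0.041 -0.008 -0.   ] eff7 0.009 0.021941257751580772
```

Emit:
{"method": "step_arm", "body": {"series": [{"ax":0,"ay":0,"az":0,"x":0,"y":0,"z":0.0005,"claw":10},{"ax":0,"ay":0,"az":0,"x":0,"y":0,"z":0.001,"claw":10}]}}

```text
time_s: 17.1
tool_pos: [0.4965, -0.2161, 0.0816]
tool_rot: [180.0, -0.0, 176.7]
force: [0.5, -0.3, -2.2]
grip_width: 0.0219
```

```bash
python3 q.py
```

```text
17.1 [ 0.4965 -0.2161  0.0816] [ 1.7999e+02 -2.0000e-02  1.7675e+02] q7 115.5 F [ 0.49 -0.28 -2.16] T [ 0.009 -0.03   0.022] eff7 0.004 0.021914165992025763
```

Emit:
{"method": "step_arm", "body": {"series": [{"ax":0,"ay":0,"az":0,"x":0,"y":0,"z":0.0005,"claw":10},{"ax":0,"ay":0,"az":0,"x":0,"y":0,"z":0.001,"claw":10}]}}

```text
time_s: 17.3
tool_pos: [0.4967, -0.2162, 0.0828]
tool_rot: [180.0, -0.0, 176.8]
force: [-0.1, 0.3, -2.3]
grip_width: 0.0217
```

```bash
python3 q.py
```

```text
17.3 [ 0.4967 -0.2162  0.0828] [180.    -0.   176.75] q7 115.5 F [-0.08  0.35 -2.32] T [ 0.065 -0.007  0.022] eff7 0.004 0.021679237462176475
```

Weight of about 2.2 N, no lock yet at about 4–5 mm. Continuing in small steps.

Emit:
{"method": "step_arm", "body": {"series": [{"ax":0,"ay":0,"az":0,"x":0,"y":0,"z":0.0005,"claw":10},{"ax":0,"ay":0,"az":0,"x":0,"y":0,"z":0.001,"claw":10},{"ax":0,"ay":0,"az":0,"x":0,"y":0,"z":0.0015,"claw":10}]}}

```text
time_s: 17.6
tool_pos: [0.4967, -0.2163, 0.0843]
tool_rot: [180.0, 0.0, 176.7]
force: [-0.1, 0.1, -2.3]
grip_width: 0.022
```

```bash
python3 q.py
```

```text
17.6 [ 0.4967 -0.2163  0.0843] [180.     0.   176.75] q7 115.4 F [-0.08  0.11 -2.35] T [0.071 0.006 0.027] eff7 0.004 0.022005225777426776
```

Emit:
{"method": "step_arm", "body": {"series": [{"ax":0,"ay":0,"az":0,"x":0,"y":0,"z":0.001,"claw":10},{"ax":0,"ay":0,"az":0,"x":0,"y":0,"z":0.002,"claw":10}]}}

```text
time_s: 17.8
tool_pos: [0.4968, -0.2162, 0.0864]
tool_rot: [180.0, 0.0, 176.8]
force: [0.0, 0.0, -2.0]
grip_width: 0.0218
```

```bash
python3 q.py
```

```text
17.8 [ 0.4968 -0.2162  0.0864] [179.99   0.   176.75] q7 115.3 F [ 0.05  0.04 -2.02] T [ 0.036  0.016 -0.002] eff7 0.009 0.021804461220654353
```

Emit:
{"method": "step_arm", "body": {"series": [{"ax":0,"ay":0,"az":0,"x":0,"y":0,"z":0.001,"claw":10},{"ax":0,"ay":0,"az":0,"x":0,"y":0,"z":0.003,"claw":10}]}}

```text
time_s: 18.0
tool_pos: [0.4967, -0.2162, 0.0893]
tool_rot: [180.0, -0.0, 176.8]
force: [-0.4, 0.1, -2.0]
grip_width: 0.0219
```

```bash
python3 q.py
```

```text
18.0 [ 0.4967 -0.2162  0.0893] [ 1.7999e+02 -1.0000e-02  1.7675e+02] q7 115.2 F [-0.37  0.08 -2.04] T [ 0.016 -0.04   0.011] eff7 0.023 0.02194122777142807
```

Emit:
{"method": "step_arm", "body": {"series": [{"ax":0,"ay":0,"az":0,"x":0,"y":0,"z":0.004,"claw":10},{"ax":0,"ay":0,"az":0,"x":0,"y":0,"z":0.009,"claw":10},{"ax":0,"ay":0,"az":0,"x":0,"y":0,"z":0.014,"claw":10},{"ax":0,"ay":0,"az":0,"x":0,"y":0,"z":0.02,"claw":10}]}}

```text
time_s: 18.4
tool_pos: [0.4968, -0.2163, 0.1098]
tool_rot: [180.0, 0.0, 176.7]
force: [-0.1, 0.8, -1.6]
grip_width: 0.0218
```

```bash
python3 q.py
```

```text
18.4 [ 0.4968 -0.2163  0.1098] [1.7999e+02 1.0000e-02 1.7674e+02] q7 114.2 F [-0.11  0.84 -1.58] T [0.005 0.027 0.024] eff7 0.052 0.02176231306016022
```

Emit:
{"method": "step_arm", "body": {"series": [{"ax":0,"ay":0,"az":0,"x":0,"y":0,"z":0.006,"claw":10},{"ax":0,"ay":0,"az":0,"x":0,"y":0,"z":0.012,"claw":10},{"ax":0,"ay":0,"az":0,"x":0,"y":0,"z":0.018,"claw":10},{"ax":0,"ay":0,"az":0,"x":0,"y":0,"z":0.024,"claw":10},{"ax":0,"ay":0,"az":0,"x":0,"y":0,"z":0.035,"claw":10},{"ax":0,"ay":0,"az":0,"x":0,"y":0,"z":0.055,"claw":10},{"ax":0,"ay":0,"az":0,"x":0,"y":0,"z":0.085,"claw":10},{"ax":0,"ay":0,"az":0,"x":0,"y":0,"z":0.12,"claw":10},{"ax":0,"ay":0,"az":0,"x":0,"y":0,"z":0.15,"claw":10},{"ax":0,"ay":0,"az":0,"x":0,"y":0,"z":0.16,"claw":10},{"ax":0,"ay":0,"az":0,"x":0,"y":0,"z":0.16,"claw":10}]}}

```text
time_s: 19.5
tool_pos: [0.4975, -0.2166, 0.2707]
tool_rot: [-180.0, 0.2, 176.7]
force: [0.5, 0.2, -2.8]
grip_width: 0.022
```

```bash
python3 q.py;python3 w.py w11
```

```text
19.5 [ 0.4975 -0.2166  0.2707] [-1.7999e+02  1.7000e-01  1.7674e+02] q7 109.9 F [ 0.54  0.17 -2.81] T [-0.007 -0.021  0.042] eff7 -0.02 0.0219708771048641
[ 0.4974595  -0.21664913  0.2706828 ] [-1.79987533e+02  1.68947020e-01  1.76742997e+02] [-18.76820555   3.46735602  41.74672026  93.76110934  -2.36830024
  83.49260375 109.93125473] [ 0.53991676  0.16612614 -2.8140419 ] [-0.00727609 -0.02059462  0.04197357] 19.5
```

View pics/w11.png

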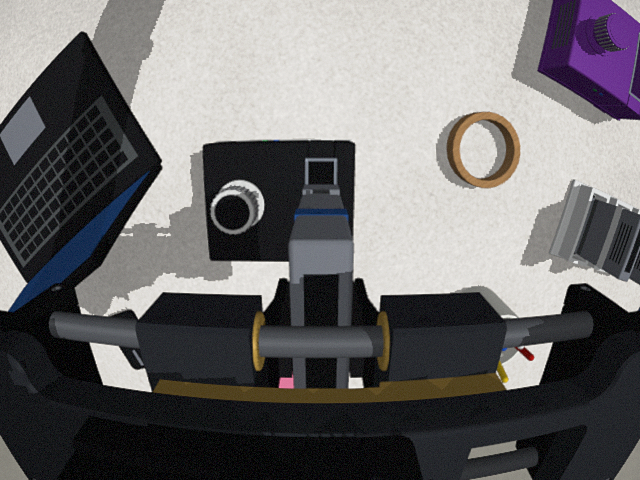

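Emit:
{"method": "step_arm", "body": {"series": [{"ax":0,"ay":0,"az":-2,"x":0.009,"y":0.03,"z":0,"claw":10},{"ax":0,"ay":0,"az":-4,"x":0.018,"y":0.08,"z":0,"claw":10},{"ax":0,"ay":0,"az":-5,"x":0.027,"y":0.13,"z":0,"claw":10},{"ax":0,"ay":0,"az":-6,"x":0.035,"y":0.18,"z":0,"claw":10},{"ax":0,"ay":0,"az":-7,"x":0.045,"y":0.23,"z":0,"claw":10},{"ax":0,"ay":0,"az":-8,"x":0.053,"y":0.28,"z":0,"claw":10},{"ax":0,"ay":0,"az":-9,"x":0.06,"y":0.33,"z":0,"claw":10},{"ax":0,"ay":0,"az":-10,"x":0.07,"y":0.38,"z":0,"claw":10},{"ax":0,"ay":0,"az":-11,"x":0.08,"y":0.43,"z":0,"claw":10},{"ax":0,"ay":0,"az":-12,"x":0.086,"y":0.47,"z":0,"claw":10},{"ax":0,"ay":0,"az":-13.3,"x":0.0885,"y":0.49,"z":0,"claw":10},{"ax":0,"ay":0,"az":-13.3,"x":0.0885,"y":0.494,"z":0,"claw":10}]}}

```text
time_s: 20.75
tool_pos: [0.583, 0.2821, 0.2651]
tool_rot: [-179.8, -0.3, 163.8]
force: [0.1, 0.5, -2.4]
grip_width: 0.022
```

Emit:
{"method": "step_arm", "body": {"series": [{"ax":0,"ay":0,"az":0,"x":0,"y":0,"z":-0.05,"claw":10},{"ax":0,"ay":0,"az":0,"x":0,"y":0,"z":-0.08,"claw":10},{"ax":0,"ay":0,"az":0,"x":0,"y":0,"z":-0.12,"claw":10},{"ax":0,"ay":0,"az":0,"x":0,"y":0,"z":-0.15,"claw":10},{"ax":0,"ay":0,"az":0,"x":0,"y":0,"z":-0.16,"claw":10},{"ax":0,"ay":0,"az":0,"x":0,"y":0,"z":-0.16,"claw":10},{"ax":0,"ay":0,"az":0,"x":0,"y":0,"z":-0.16,"claw":10}]}}

```text
time_s: 21.45
tool_pos: [0.5862, 0.2774, 0.1106]
tool_rot: [179.9, 0.1, 163.4]
force: [0.9, 0.5, -1.0]
grip_width: 0.0219
```

```bash
python3 q.py;python3 w.py w12; python3 - <<'E'
from h import *
w=cv2.imread('pics/w12.png');s=snap('scene','s12.png')[:,:,::-1];t=snap('top','t12.png')[:,:,::-1]
cv2.imwrite('pics/z12.png',cv2.resize(cv2.convertScaleAbs(w[100:400,180:460],alpha=1.5),None,fx=2,fy=2,interpolation=2))
f=lambda a:cv2.resize(cv2.convertScaleAbs(a,alpha=1.6),(400,400),interpolation=2)
cv2.imwrite('pics/z13.png',cv2.hconcat([f(s[190:310,370:490]),f(t[150:270,150:270])]))
E
```

```text
21.45 [0.5862 0.2774 0.1106] [1.7994e+02 8.0000e-02 1.6341e+02] q7 51.8 F [ 0.91  0.45 -1.05] T [ 0.045 -0.135 -0.004] eff7 0.004 0.0219388616108949
[0.58617124 0.2773581  0.11056441] [1.79941962e+02 8.29960075e-02 1.63407699e+02] [-44.19363135  21.9215651   20.97190016  90.72063918  -8.22910389
  68.7835899   51.77123588] [ 0.91353839  0.45350224 -1.04842141] [ 0.04455091 -0.13536622 -0.00392294] 21.45
```

View pics/z12.png

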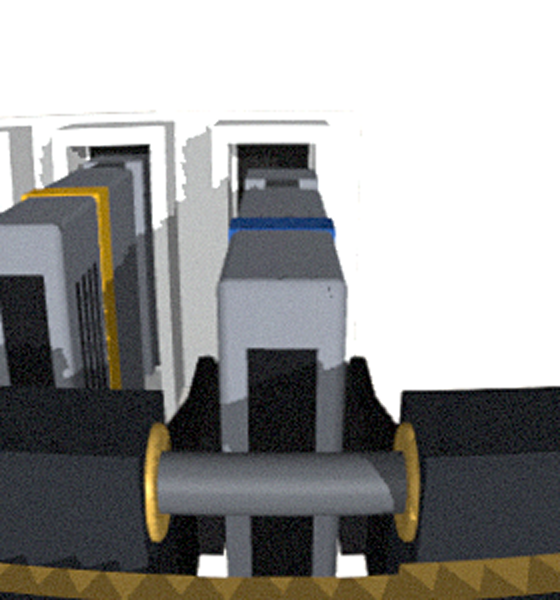

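View pics/z13.png

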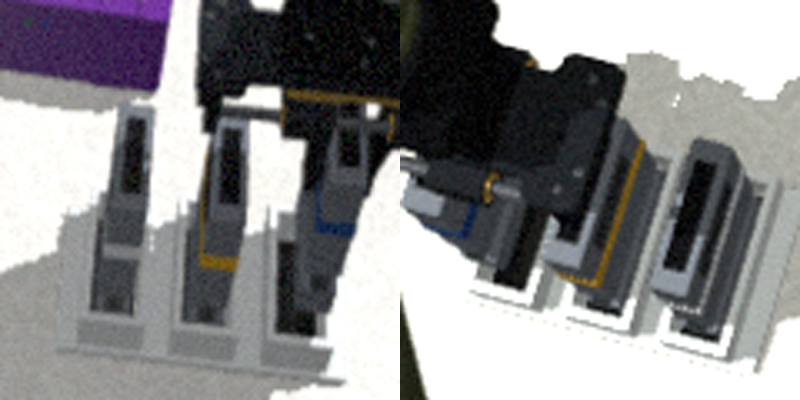

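```bash
python3 - <<'E'
from h import *
w=cv2.imread('pics/w12.png')
cv2.imwrite('pics/z14.png',cv2.resize(w[155:245,270:370],(800,720)[:2],interpolation=2)[:600])
E
```

```text
(no output)
```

View pics/z14.png

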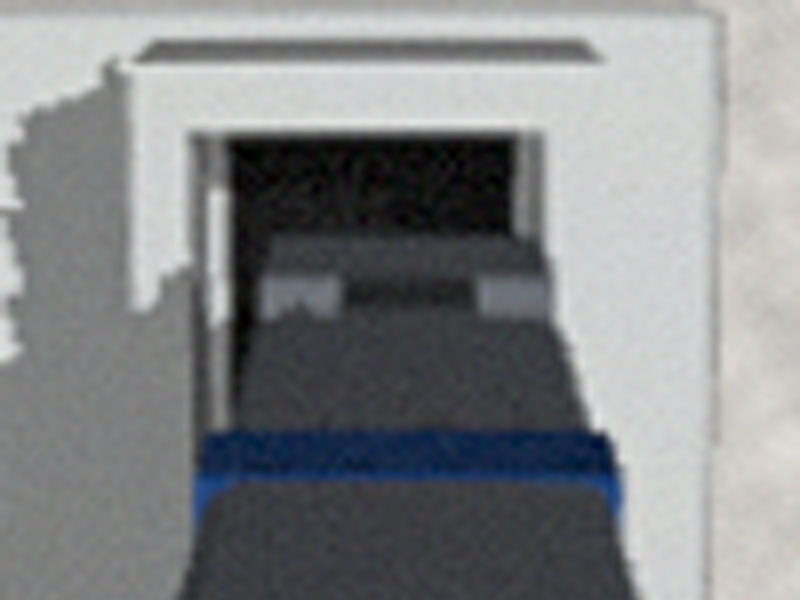

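```bash
python3 - <<'E'
from h import *
import pickle
o=pickle.load(open('w12.pkl','rb'))
a=np.radians(163.4);X=np.array([np.cos(a),np.sin(a)]);Y=np.array([np.sin(a),-np.cos(a)])
for dz in(0,-.008):
  for n,p,z in [('slotL',(190,132),.036),('slotR',(545,132),.036),('carL',(270,238),.0526),('carR',(545,238),.0526)]:
    q=onz('wrist',270+p[0]/8,155+p[1]/8,z+dz,o)[:2]-o['tool_pos'][:2]
    print(dz,n,(q@X).round(4),(q@Y).round(4))
E
```

```text
0 slotL 0.0496 -0.0175
0 slotR 0.0496 0.0133
0 carL 0.0427 -0.0099
0 carR 0.0427 0.0126
-0.008 slotL 0.0487 -0.0181
-0.008 slotR 0.0487 0.0137
-0.008 carL 0.0415 -0.0103
-0.008 carR 0.0415 0.013
```

Emit:
{"method": "step_arm", "body": {"series": [{"ax":0,"ay":0,"az":0,"x":-0.001,"y":-0.0033,"z":0,"claw":10},{"ax":0,"ay":0,"az":0,"x":-0.001,"y":-0.0033,"z":0,"claw":10},{"ax":0,"ay":0,"az":0,"x":-0.001,"y":-0.0033,"z":-0.008,"claw":10},{"ax":0,"ay":0,"az":0,"x":-0.001,"y":-0.0033,"z":-0.016,"claw":10},{"ax":0,"ay":0,"az":0,"x":-0.001,"y":-0.0033,"z":-0.022,"claw":10},{"ax":0,"ay":0,"az":0,"x":-0.001,"y":-0.0033,"z":-0.022,"claw":10}]}}

```text
time_s: 22.2
tool_pos: [0.5831, 0.274, 0.0854]
tool_rot: [-179.9, -0.1, 163.5]
force: [1.1, 0.1, -2.2]
grip_width: 0.0218
```

```bash
python3 q.py;python3 w.py w13; python3 - <<'E'
from h import *
w=cv2.imread('pics/w13.png')
cv2.imwrite('pics/z15.png',cv2.resize(w[155:245,270:370],(800,720)[:2],interpolation=2)[:600])
E
```

```text
22.2 [0.5831 0.274  0.0854] [-1.7987e+02 -1.2000e-01  1.6345e+02] q7 52.3 F [ 1.07  0.09 -2.19] T [-0.028 -0.027 -0.009] eff7 0.011 0.021767888969805107
[0.58308373 0.2740093  0.08535697] [-1.79871624e+02 -1.19637722e-01  1.63453679e+02] [-43.93002004  22.884961    20.75290699  92.5082649   -8.63123731
  66.36845001  52.27403104] [ 1.07074401  0.08616364 -2.19392236] [-0.02795089 -0.02655876 -0.00897208] 22.2
```

View pics/z15.png

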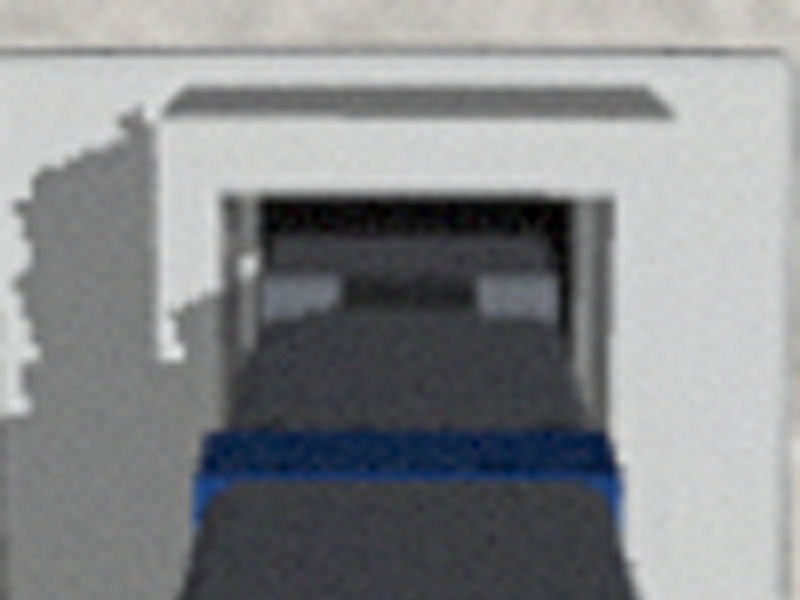

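Emit:
{"method": "step_arm", "body": {"series": [{"ax":0,"ay":0,"az":0,"x":0,"y":0,"z":-0.006,"claw":10},{"ax":0,"ay":0,"az":0,"x":0,"y":0,"z":-0.012,"claw":10},{"ax":0,"ay":0,"az":0,"x":0,"y":0,"z":-0.016,"claw":10},{"ax":0,"ay":0,"az":0,"x":0,"y":0,"z":-0.017,"claw":10},{"ax":0,"ay":0,"az":0,"x":0,"y":0,"z":-0.017,"claw":10}]}}

```text
time_s: 22.75
tool_pos: [0.5841, 0.2743, 0.07]
tool_rot: [-180.0, -0.0, 163.4]
force: [-0.1, -0.0, -3.0]
grip_width: 0.0217
```

```bash
python3 q.py
```

```text
22.75 [0.5841 0.2743 0.07  ] [-1.7998e+02 -1.0000e-02  1.6344e+02] q7 52.5 F [-0.06 -0.02 -2.96] T [ 0.027 -0.011  0.024] eff7 0.003 0.021715451129885616
```

Emit:
{"method": "step_arm", "body": {"series": [{"ax":0,"ay":0,"az":0,"x":0,"y":0,"z":-0.001,"claw":10},{"ax":0,"ay":0,"az":0,"x":0,"y":0,"z":-0.002,"claw":10},{"ax":0,"ay":0,"az":0,"x":0,"y":0,"z":-0.002,"claw":10}]}}

```text
time_s: 23.05
tool_pos: [0.5842, 0.2745, 0.0683]
tool_rot: [180.0, 0.0, 163.4]
force: [0.2, 0.1, -2.9]
grip_width: 0.022
```

```bash
python3 q.py
```

```text
23.05 [0.5842 0.2745 0.0683] [179.99   0.   163.45] q7 52.6 F [ 0.21  0.08 -2.87] T [-0.006  0.017  0.037] eff7 0.002 0.021987597046980667
```

Emit:
{"method": "step_arm", "body": {"series": [{"ax":0,"ay":0,"az":0,"x":0,"y":0,"z":-0.001,"claw":10},{"ax":0,"ay":0,"az":0,"x":0,"y":0,"z":-0.0015,"claw":10},{"ax":0,"ay":0,"az":0,"x":0,"y":0,"z":-0.0015,"claw":10}]}}

```text
time_s: 23.35
tool_pos: [0.5842, 0.2745, 0.0667]
tool_rot: [-180.0, -0.0, 163.4]
force: [-0.0, -0.0, -2.3]
grip_width: 0.0217
```

```bash
python3 q.py
```

```text
23.35 [0.5842 0.2745 0.0667] [-180.     -0.    163.45] q7 52.6 F [-0.04 -0.03 -2.28] T [-0.032  0.011  0.001] eff7 0.001 0.021723271349299664
```

Emit:
{"method": "step_arm", "body": {"series": [{"ax":0,"ay":0,"az":0,"x":0,"y":0,"z":-0.0005,"claw":10},{"ax":0,"ay":0,"az":0,"x":0,"y":0,"z":-0.001,"claw":10},{"ax":0,"ay":0,"az":0,"x":0,"y":0,"z":-0.001,"claw":10}]}}

```text
time_s: 23.65
tool_pos: [0.5843, 0.2745, 0.0663]
tool_rot: [180.0, 0.0, 163.4]
force: [-1.8, -0.7, 1.6]
grip_width: 0.022
```

```bash
python3 q.py
```

```text
23.65 [0.5843 0.2745 0.0663] [179.98   0.   163.45] q7 52.6 F [-1.8  -0.71  1.62] T [-0.164  0.274  0.013] eff7 0.02 0.022018903369761252
```

Emit:
{"method": "step_arm", "body": {"series": [{"ax":0,"ay":0,"az":0,"x":0,"y":0,"z":0,"claw":30},{"ax":0,"ay":0,"az":0,"x":0,"y":0,"z":0,"claw":38},{"ax":0,"ay":0,"az":0,"x":0,"y":0,"z":0,"claw":38},{"ax":0,"ay":0,"az":0,"x":0,"y":0,"z":0,"claw":38}]}}

```text
time_s: 24.05
tool_pos: [0.5844, 0.2745, 0.0659]
tool_rot: [180.0, 0.0, 163.4]
force: [-0.5, 0.4, -0.0]
grip_width: 0.0323
```

```bash
python3 q.py;python3 w.py w14; python3 - <<'E'
from h import *
w=cv2.imread('pics/w14.png')
cv2.imwrite('pics/z16.png',cv2.resize(cv2.convertScaleAbs(w[130:400,180:460],alpha=1.5),None,fx=2.2,fy=2.2,interpolation=2))
E
```

```text
24.05 [0.5844 0.2745 0.0659] [1.7998e+02 2.0000e-02 1.6345e+02] q7 52.6 F [-0.51  0.38 -0.02] T [ 0.023 -0.002 -0.039] eff7 0.0 0.03227070698694304
[0.5843729  0.27452075 0.065852  ] [1.79983491e+02 1.60546328e-02 1.63449006e+02] [-43.72559931  23.93910969  20.53506606  93.49935099  -9.09916132
  64.18807986  52.60837979] [-0.51423457  0.3776815  -0.01817879] [ 0.02301297 -0.00192945 -0.03903395] 24.05
```

View pics/z16.png

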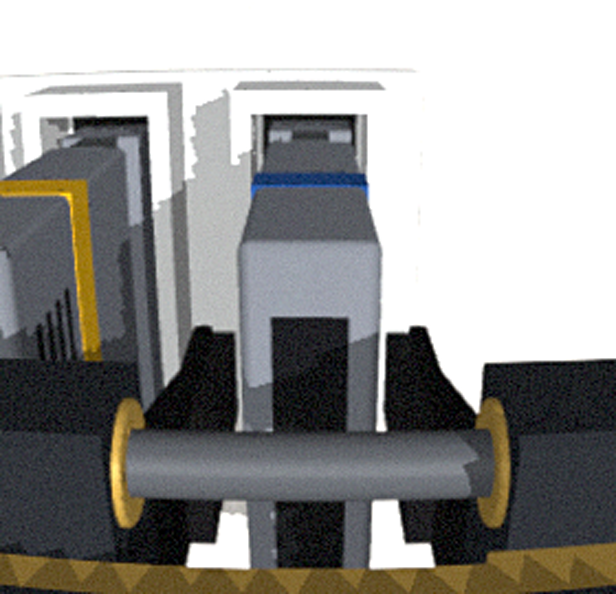

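Free on both sides and well seated. Rising straight up.

Emit:
{"method": "step_arm", "body": {"series": [{"ax":0,"ay":0,"az":0,"x":0,"y":0,"z":0.01,"claw":38},{"ax":0,"ay":0,"az":0,"x":0,"y":0,"z":0.03,"claw":38},{"ax":0,"ay":0,"az":0,"x":0,"y":0,"z":0.06,"claw":38},{"ax":0,"ay":0,"az":0,"x":0,"y":0,"z":0.1,"claw":38},{"ax":0,"ay":0,"az":0,"x":0,"y":0,"z":0.15,"claw":38},{"ax":0,"ay":0,"az":0,"x":0,"y":0,"z":0.2,"claw":38},{"ax":0,"ay":0,"az":0,"x":0,"y":0,"z":0.24,"claw":38},{"ax":0,"ay":0,"az":0,"x":0,"y":0,"z":0.24,"claw":38},{"ax":0,"ay":0,"az":0,"x":0,"y":0,"z":0.24,"claw":38},{"ax":0,"ay":0,"az":0,"x":0,"y":0,"z":0.24,"claw":38}]}}

```text
time_s: 25.1
tool_pos: [0.5836, 0.2743, 0.3045]
tool_rot: [-179.9, -0.1, 163.4]
force: [-1.6, -0.7, 0.2]
grip_width: 0.0329
```

```bash
python3 q.py;python3 w.py w15; python3 - <<'E'
from h import *
w=cv2.imread('pics/w15.png');s=snap('scene','s15.png')[:,:,::-1]
cv2.imwrite('pics/z17.png',cv2.hconcat([cv2.resize(cv2.convertScaleAbs(w[80:320,200:440],alpha=1.3),(400,400),interpolation=2),cv2.resize(cv2.convertScaleAbs(s[200:320,370:490],alpha=1.5),(400,400),interpolation=2)]))
E
```

```text
25.1 [0.5836 0.2743 0.3045] [-1.7992e+02 -9.0000e-02  1.6345e+02] q7 50.4 F [-1.62 -0.67  0.18] T [-0.036  0.017  0.034] eff7 -0.0 0.0328849416490642
[0.58357263 0.27429401 0.30454898] [-1.79924307e+02 -8.86671372e-02  1.63449756e+02] [-44.52480838  16.87789657  22.33899478  74.80535121  -6.33390422
  89.63833656  50.44407645] [-1.61882305 -0.66776207  0.18372327] [-0.03586511  0.01657219  0.03417396] 25.1
```

View pics/z17.png

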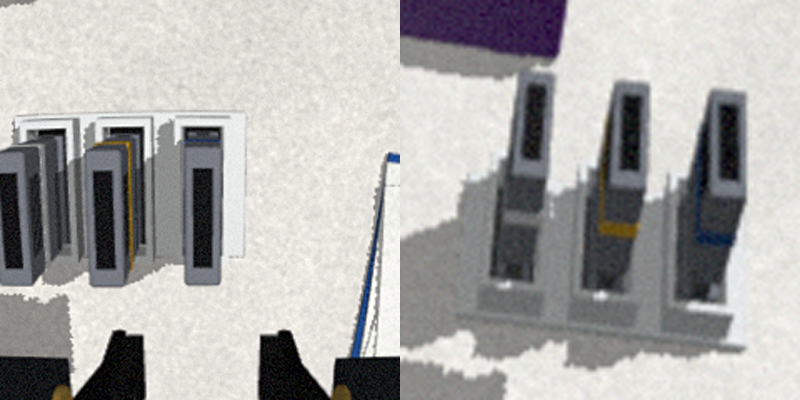

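View pics/s15.png

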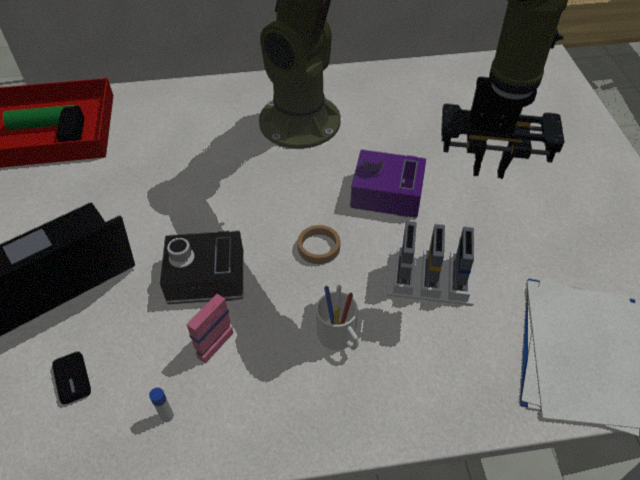

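```bash
python3 -c "
from cell import workorder
print(workorder.sign_off())"
```

```text
the job is handed in; nothing more can be done
None
```

The blue-banded carrier now stands upright and fully down in the rack's empty slot, let go. I handed the job in at about 25 s, with the gripper well above everything.

- **Knob:** I turned it clockwise in one grip, about 66°. The drag fell away and reversed near yaw 76°, then began to climb again near 69°, where I let it spring in.
- **Draw:** I lifted the carrier in 0.5–1 mm steps past the point where the lock would catch. The force was only its weight, about 2.2 N, so the bolt had drawn back.
- **Placing:** I corrected the alignment by about 3.5 mm from the wrist picture. It touched the slot floor at TCP height 0.0663 m, where I expected 0.066 m. After letting go, the last pictures show it centred between the walls. The other carriers, mug, tape and pink look-alike appear unmoved.

**What disagreed:**
- **Fingertip height:** the fingertips sit about 20–30 mm higher above the desk than the TCP description implies. My first close on the knob went over its top without touching it. I found the working height by lowering in small steps.
- **Cameras:** the scene and top cameras differed by up to about 1 cm in x. I used the wrist camera for the fine alignment.
- **Turning force:** the upward force grew to about 5 N while I turned the knob. I took it to be friction in the grip and did not check it further.

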